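# Snap the pre-filter cover back onto the laboratory air cleaner

### The arm

A 7-joint arm with a two-finger parallel gripper is mounted at the origin on the work surface. World frame = base frame: x ahead of the robot, y to its left, z up, the work surface at z = 0. Lengths are in m, angles in rad, forces in N, time in s.
With the tool pointing down it reaches from about 0.4 to 0.925 m from the base axis. Payload 4.1 kg.
Tool frame: the origin (TCP) lies at the very end of the fingers, on their centre line; the grasp point (between the pads) lies 19 mm behind it; y points along the fingers, z is the direction in which the jaws open and shut, and the axes are right-handed (so a half turn about y gives the same grasp; the last joint's range is limited). The gripper opens to 85 mm and grips with 20 to 120 N. Pads are 22 mm wide; open, the fingers measure 114 mm over their backs; the gripper's body (76 mm by 85 mm) begins 54 mm behind the grasp point. The pads swing forward as they close: fully open they stand 13 mm farther back than shut.
Start: joints at [-1.272, 0.398, 0.045, 1.537, -0.019, 1.207, -0.051], TCP at [0.252, 0.599, 0.231] pointing down, gripper open.
Joint ranges: [-2.82, 2.82], [-0.49, 2.23], [-1.37, 1.46], [0, 2.46], [-1.36, 4.5], [0.23, 2], [-2.94, 2.94]. Speed limits (rad/s): [2.57, 2.57, 3.14, 3.14, 3.14, 3.14, 3.14].

### API

Orientations are given as a unit quaternion [w, x, y, z].
In Python, from workcell import env gives the robot as it stands.
- The arm moves only by the tool apply_moves, never from a script. Its argument "motion" is a list of rows, each a list of 3 entries, a list of its own where there are three numbers: the shift along the tool's x, y, z in cm, then the turn about the tool's y in rad, then the gripper command: -1 is shut, 1 is fully open, values between are in proportion. In form: [[[dx, dy, dz], spin, grip], ...]. A call has exactly 10 rows; each row is the pose to reach, as a shift and turn from the pose measured when the call began, along the tool's axes at that moment; what a row does not reach only later rows make up. A row lasts 1/12 s, in which the tool goes at most 41.7 mm and 7.16 degrees, less where a joint would pass 70% of its speed; a pose out of reach is approached as far as the arm can. A call with a gripper value outside its range is refused whole. The fingers move at their own pace and stop on an object; "force" is the grip in N (left out, the last holds). Time passes only in rows, so rows that repeat a pose let the fingers close, or fill a call up. It gives the time, the measured TCP pose, the force and the opening at its end, in the units of the state.
- env.observe(): the state, without advancing time (a new reading comes with each control period).
- env.camera(name): name is "scene" or "top" or "wrist"; returns the picture (400x640x3 uint8, red, green, blue); there is no depth.
- env.camera_info(name): a dict with "fov_y" (degrees; the focal length in pixels is half the picture's height over the tangent of half this angle, whatever the lens; pixels are square), "cx", "cy" (the principal point, pixels), "D" ([k1, k2, p1, p2, k3] as OpenCV has them; the pictures are not rectified), "T" (4x4, takes a point from camera to world coordinates). Camera axes: x right, y up, looking along -z (the intrinsics and any distortion apply to the point x, -y, -z); pixel columns grow to the right and rows downward; lengths in m; the calibration is good to about 2 mm. A picture is of the moment at which its call begins: read the wrist's pose just before it. camera_info takes no time and is no camera call; for the wrist camera it gives the pose at the moment of the call.
- env.close_job(): hands the job in, once; it reports no verdict.
The state is a dict: "time_s": time; "joint_pos": joint angles; "qd": joint speeds; "joint_torque": joint torques, N m; "ee_pos": TCP position; "orientation": TCP orientation; "wrist_force": force on the tool from outside, world axes, zero at the start; "torque": the same for the moment, N m; "gripper_width": finger opening in m.
Only numpy, scipy, OpenCV 4.12 (cv2) and the standard library are available. Lean on these libraries where they do the work, as an engineer would, in place of code of your own. Each camera call takes 0.05 s, during which the arm holds its last target.

### The job

The pre-filter of the bench-top air cleaner has just been changed: lay the dark blue grille cover back over the white filter (either way round; do not drop it on), and press its corners down until all four green clips have clicked over its edge and it lies fully home all round. Never push so hard that the soft black seal under the filter frame is squashed flat, and do not disturb the other things on the bench.

Things in the scene. Friction and masses are not known exactly. Their poses are not given: they have to be found in the camera images.
- cleaner: bench-top air cleaner: off-white box 260 (its x) x 230 mm (y) with a teal band, shell top 94 mm above the bench, standing fast. Origin on the bench under its centre, z up. The filter frame is centred on its top, on a soft black foam seal 20 mm thick.
- frame_seat (a point): middle of the filter frame (off-white, 188 x 148 mm, round a white pleated filter), at the height where the cover's underside rests when home: 128 mm above the bench. x along the frame's long side, z up. Guides stand at the middle of each side, flared at the top: at the short ends 50 mm wide, 17 mm high, 2 mm off the home cover; at the long sides 46 mm wide, 23 mm high, 1.3 mm off it.
- filter_frame (a joint): how far (m) the frame has sunk into its foam seal: 0 as it stands. It sinks by several millimetres under a push on the cover and rises again, so the height at which a clip clicks is not fixed, and often lies well below the cover's home height. At 0.0165 (a push of about 25 N) the seal is squashed flat and spoilt; the stop is at 0.0185.
- clip_pp: green spring clip, 18 mm wide, of the frame's +x +y corner; origin on its hinge line at x = 58, y = 63 mm, 14 mm below the seat. Its nose reaches in to y = 56.5 mm at 4 to 5.5 mm above the seat, over the home cover's edge; above, its inner face slopes up and out to y = 63 mm at 17 mm. A cover laid on the clips rests on these slopes, its underside about 12 mm above the seat.
- clip_pn: the same clip at x = +58, y = -63 mm, mirrored. Pressing a corner of the cover down springs its clip outwards, then back over the edge with a click. One clip takes roughly 7 to 19 N pressed on the nearest thumb pad, depending on friction; all four at once mostly take too much for the seal. A neighbour may rise, or sometimes follow.
- clip_np: the same clip at x = -58, y = +63 mm
- clip_nn: the same clip at x = -58, y = -63 mm, mirrored
- cover: loose dark blue grille cover, 160 (x) x 120 mm (y), about 0.16 kg, starting face up, flat on the bench; thin, it twists a few degrees. Origin at the centre of its underside, z up. Edge flange 3 mm thick; raised face 146 x 106 mm, 12 mm above the underside; grip rib in the middle 70 mm long (x), 14 mm wide (y), 12 to 34 mm up. Home: origin at the seat, x axes parallel or opposite.
- pad_pp (a point): centre of the light round thumb pad (21 mm across) on the cover's face near its +x +y corner: x = +56, y = +38, z = +12 mm from the cover's origin; it lies 12 mm above the seat when that corner is home
- pad_pn (a point): the same at x = +56, y = -38 mm
- pad_np (a point): the same at x = -56, y = +38 mm
- pad_nn (a point): the same at x = -56, y = -38 mm
- tip_box: bystander: blue pipette tip box with a pale lid, 130 x 90 x 74 mm, origin under its centre
- old_filter: bystander: the dirty old pre-filter, 136 x 92 x 16 mm, lying flat, origin under its centre
- tube_rack: bystander: orange rack of capped tubes, 100 x 220 mm, 85 mm high, origin under its centre
- wash_bottle: bystander: white wash bottle with blue cap and bent spout, 70 mm across, 218 mm high, origin under its centre
- reagent_jar: bystander: white jar with red cap, 64 mm across, 90 mm high, origin under its centre
- pen_pot: bystander: clear pot of marker pens, 80 mm across, 155 mm high, origin under its centre
- glove_box: bystander: white and teal glove box, 120 x 240 x 70 mm, origin under its centre
Things that resemble listed ones, but are neither listed nor needed, are in the scene too. There is more than one size of the cover; the one meant has the size given above.

How it is judged:
By the outcome, as a careful person would: the job done as asked, in the order asked, and still so for the second after the job is handed in, with the robot touching nothing.
It also fails if it takes over 67 s, if anything falls off the work surface, if the arm or the gripper's body presses on something with over 40 N, if the wrist force passes 120 N, or if a joint passes its speed limit or range.

## Working session

There is one attempt and no reset: what is moved stays moved. The work goes in short steps, Python scripts to look and compute and a tool call to move; the robot and the scene stay as the last step left them, time stands still between calls to the robot, and variables do not carry over. Pictures are saved under pics/ and viewed, and the job is handed in when it is done.

Besides the shell and the picture viewer there is one more tool, called as a command line: name --argument value ..., lists and objects as JSON in quotes. apply_moves: Moves the arm, as the interface text tells. Its arguments: {"type":"object","properties":{"motion":{"type":"array"},"force":{"type":"number"}},"required":["motion"]}

```bash
ls; mkdir -p pics; python3 - <<'E'
from workcell import env
import cv2
s=env.observe()
print(s)
for n in ["scene","top","wrist"]:
    i=env.camera_info(n); print(n,i)
    cv2.imwrite(f"pics/{n}0.png",env.camera(n)[:,:,::-1])
E
```

```text
pics
{'time_s': 0.0, 'joint_pos': array([-1.27203877,  0.39924956,  0.04501021,  1.53792596, -0.01872042,
        1.2068782 , -0.05069169]), 'qd': array([ 6.43085500e-04,  2.70198497e-04, -5.37402773e-04, -1.10158858e-03,
        4.90058810e-04, -5.09486325e-05,  7.16185356e-04]), 'joint_torque': array([-1.97103591e-04, -4.75129223e+01,  1.36483602e+00, -2.54220200e+01,
        1.16267684e-02,  9.69839894e-03, -3.43833527e-06]), 'ee_pos': array([0.25148814, 0.59866937, 0.23020534]), 'orientation': array([-0.692464  ,  0.6938916 , -0.13975934,  0.13955421]), 'wrist_force': array([ 0.43446294, -0.06135749, -0.13445461]), 'torque': array([ 0.00263083, -0.0046587 ,  0.01987604]), 'gripper_width': 0.08523860299047109}
scene {'fov_y': 46.934280321098115, 'cx': 314.6563707011171, 'cy': 205.58070551458545, 'D': array([-0.03684467,  0.        ,  0.        ,  0.        ,  0.        ]), 'T': array([[ 0.82423703, -0.34322595,  0.4503657 ,  1.17501399],
       [ 0.56602347,  0.52165336, -0.63835351, -0.98393424],
       [-0.01583529,  0.78107216,  0.62423996,  1.03895493],
       [ 0.        ,  0
[... 169 characters left out ...]
     ,  0.        ,  0.        ]), 'T': array([[-0.02872107,  0.99743938, -0.06549643,  0.39257679],
       [-0.99944471, -0.0297626 , -0.0149821 , -0.02047386],
       [-0.01689308,  0.06502976,  0.99774032,  1.75732765],
       [ 0.        ,  0.        ,  0.        ,  1.        ]])}
wrist {'fov_y': 70.73945241504813, 'cx': 322.0954270391307, 'cy': 201.0458230101367, 'D': array([-0.02293516,  0.        ,  0.        ,  0.        ,  0.        ]), 'T': array([[ 0.38737067, -0.8727834 , -0.29697325,  0.17466178],
       [ 0.92192338,  0.3663323 ,  0.12592827,  0.6299749 ],
       [-0.00111721, -0.3225675 ,  0.9465458 ,  0.37397346],
       [ 0.        ,  0.        ,  0.        ,  1.        ]])}
```

View pics/scene0.png

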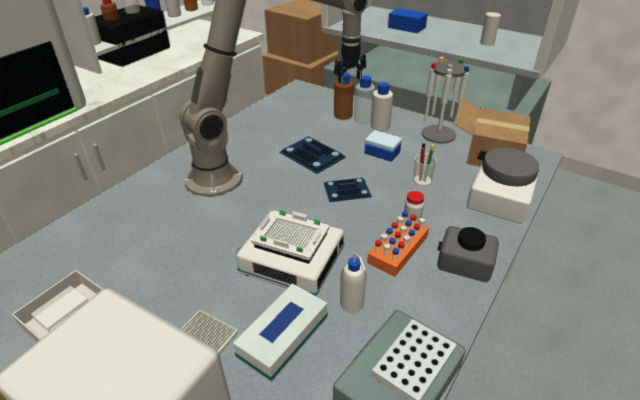

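View pics/top0.png

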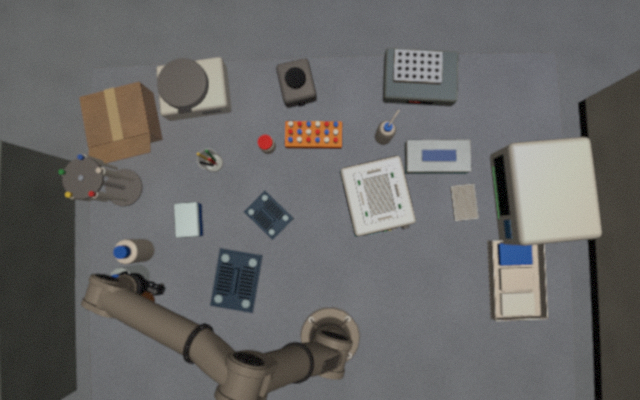

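View pics/wrist0.png

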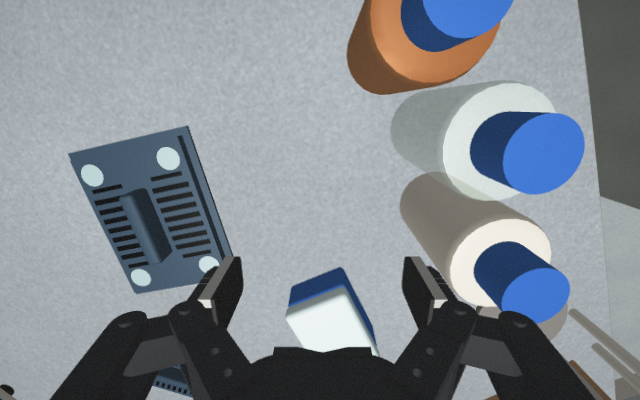

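Two candidates for the cover: the large one at top px (237,280) and the small one at (269,214). I'll measure both.

```bash
cat > h.py <<'E'
import numpy as np, cv2
from scipy.spatial.transform import Rotation as R
def K(i):
    f=200/np.tan(np.radians(i['fov_y']/2)); return np.array([[f,0,i['cx']],[0,f,i['cy']],[0,0,1]])
def ray(i,px):
    p=cv2.undistortPoints(np.array(px,float).reshape(-1,1,2),K(i),np.array(i['D'])).reshape(-1,2)
    d=np.c_[p[:,0],-p[:,1],-np.ones(len(p))]@i['T'][:3,:3].T
    return i['T'][:3,3],d
def atz(i,px,z):
    o,d=ray(i,px); return o+d*((z-o[2])/d[:,2])[:,None]
def proj(i,P):
    P=np.atleast_2d(P); c=(P-i['T'][:3,3])@i['T'][:3,:3]; c=c*[1,-1,-1]
    return cv2.projectPoints(c,np.zeros(3),np.zeros(3),K(i),np.array(i['D']))[0].reshape(-1,2)
def Rq(q): return R.from_quat([q[1],q[2],q[3],q[0]])
def crop(im,x,y,w,h,s,f):
    cv2.imwrite(f,cv2.resize(im[y:y+h,x:x+w],None,fx=s,fy=s,interpolation=cv2.INTER_CUBIC))
E
python3 - <<'E'
import cv2
from h import *
t=cv2.imread('pics/top0.png'); 
crop(t,200,185,100,135,4.4,'pics/c1.png')
crop(t,330,145,100,100,6,'pics/c2.png')
E
```

```text
(no output)
```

View pics/c1.png

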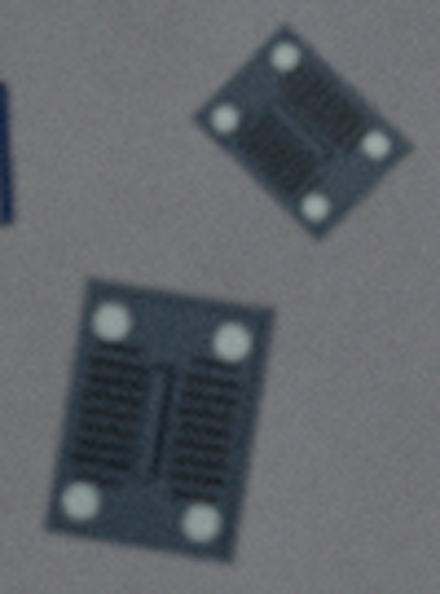

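View pics/c2.png

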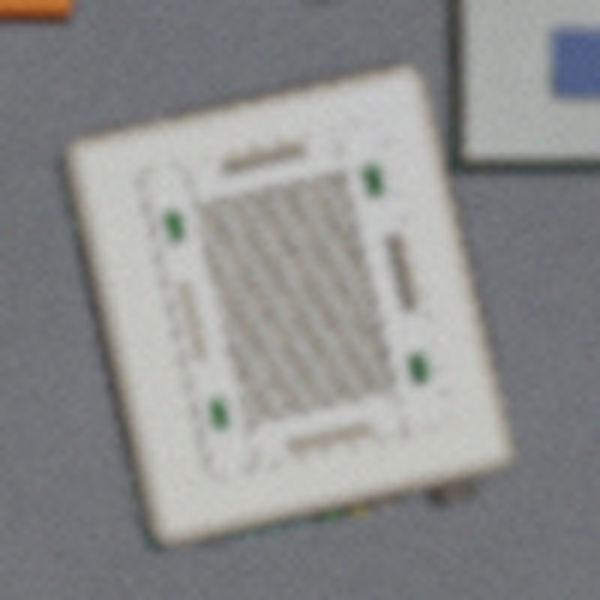

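```bash
python3 - <<'E'
from workcell import env
from h import *
i=env.camera_info('top')
def c1(p): return [(x+.5)/4.4-.5+200 for x in [p[0]]]+[(p[1]+.5)/4.4-.5+185]
def c2(p): return [(p[0]+.5)/6-.5+330,(p[1]+.5)/6-.5+145]
big=[c1(p) for p in [(90,280),(274,308),(234,562),(46,528)]]
pads=[c1(p) for p in [(112,322),(232,342),(202,522),(81,501)]]
sm=[c1(p) for p in [(285,25),(413,148),(320,239),(195,117)]]
for n,q,z in [('big',big,.003),('pads',pads,.012),('small',sm,.003)]:
    P=atz(i,q,z); print(n,P[:,:2].round(4).tolist(),[np.linalg.norm(P[k]-P[(k+1)%4]).round(4) for k in range(4)],P.mean(0).round(4))
    d=(P[0]+P[1]-P[2]-P[3]); print(' long axis yaw',np.degrees(np.arctan2(d[1],d[0])))
cl=[c2(p) for p in [(175,226),(373,181),(418,368),(220,412)]]
P=atz(i,cl,.145); print(P.round(4),[np.linalg.norm(P[k]-P[(k+1)%4]).round(4) for k in range(4)],P.mean(0))
d=(P[0]+P[1]-P[2]-P[3]); print(' yaw',np.degrees(np.arctan2(d[1],d[0])))
bx=[c2(p) for p in [(70,145),(415,66),(512,460),(165,545)]]
P=atz(i,bx,.094); print(P.round(4),[np.linalg.norm(P[k]-P[(k+1)%4]).round(4) for k in range(4)],P.mean(0))
d=(P[0]+P[1]-P[2]-P[3]); print(' yaw',np.degrees(np.arctan2(d[1],d[0])))
s=env.observe(); Rm=Rq(s['orientation']).as_matrix(); print(Rm.round(3))
# wrist pads
iw=env.camera_info('wrist')
P=atz(iw,[(92,175),(168,158),(208,266),(140,278)],.012);print(P.round(4),P.mean(0))
print([np.linalg.norm(P[k]-P[(k+1)%4]).round(4) for k in range(4)])
E
```

```text
big [[0.3496, 0.416], [0.3209, 0.2531], [0.1001, 0.2934], [0.133, 0.4593]] [np.float64(0.1654), np.float64(0.2245), np.float64(0.1691), np.float64(0.221)] [0.2259 0.3555 0.003 ]
 long axis yaw -10.817145576643464
pads [[0.3126, 0.3949], [0.2926, 0.2893], [0.1368, 0.3191], [0.1572, 0.4253]] [np.float64(0.1075), np.float64(0.1586), np.float64(0.1082), np.float64(0.1584)] [0.2248 0.3571 0.012 ]
 long axis yaw -10.95798897471437
small [[0.5703, 0.2382], [0.458, 0.1272], [0.3803, 0.2112], [0.491, 0.3199]] [np.float64(0.1579), np.float64(0.1144), np.float64(0.1552), np.float64(0.1138)] [0.4749 0.2241 0.003 ]
 long axis yaw -46.536609725414195
[[ 0.5745 -0.1213  0.145 ]
 [ 0.5979 -0.2402  0.145 ]
 [ 0.4855 -0.2625  0.145 ]
 [ 0.4629 -0.1442  0.145 ]] [np.float64(0.1212), np.float64(0.1146), np.float64(0.1205), np.float64(0.1139)] [ 0.53018496 -0.19204778  0.145     ]
 yaw 11.423416955761361
[[ 0.6323 -0.0616  0.094 ]
 [ 0.6751 -0.2759  0.094 ]
 [ 0.4304 -0.3255  0.094 ]
 [ 0.385  -0.1118  0.094 ]] [np.float64(0.2186), np.float64(0.2496), np.float64(0.2185), np.float64(0.2524)] [ 0.53069497 -0.19371117  0.094     ]
 yaw 11.466723553767153
[[ 0.922 -0.     0.387]
 [-0.387 -0.001  0.922]
 [ 0.    -1.    -0.001]]
[[0.1352 0.3123 0.012 ]
 [0.1562 0.4201 0.012 ]
 [0.3166 0.3866 0.012 ]
 [0.2951 0.2794 0.012 ]] [0.22578771 0.34959141 0.012     ]
[np.float64(0.1098), np.float64(0.1639), np.float64(0.1094), np.float64(0.1633)]
```

The small one (269,214) is the match. It measures about 158x115 mm, allowing for a 4% edge bias, and the large decoy is about 222x167. Next I'll check bystander clearance and work out the first move.

```bash
cat >> h.py <<'E'
def tomove(s,goal,yaw):
    """goal TCP world, yaw = tool x heading (deg) -> shift cm in tool axes, spin rad"""
    Rm=Rq(s['orientation']).as_matrix()
    d=Rm.T@(np.array(goal)-s['ee_pos'])*100
    cy=np.degrees(np.arctan2(Rm[1,0],Rm[0,0]))
    dy=(yaw-cy+180)%360-180
    return d.round(2).tolist(), round(float(np.radians(-dy)),3), cy
E
python3 - <<'E'
from workcell import env
from h import *
i=env.camera_info('top')
def c1(p): return [(p[0]+.5)/4.4-.5+200,(p[1]+.5)/4.4-.5+185]
P=atz(i,[c1(p) for p in [(285,57),(376,145),(315,207),(225,119)]],.012)
print(P.round(4),[np.linalg.norm(P[k]-P[(k+1)%4]).round(4) for k in range(4)],P.mean(0))
d=P[0]+P[3]-P[1]-P[2]; yaw=np.degrees(np.arctan2(d[1],d[0])); print(yaw)
print('bottle',atz(i,[(388,127),(397,113)],.2), 'base', atz(i,[(384,140)],0.0),'scene base',atz(env.camera_info('scene'),[(353,308)],0))
s=env.observe(); 
y=-46.5
c=P.mean(0); a=np.radians(y); g=[c[0]+.06*np.cos(a),c[1]+.06*np.sin(a),.22]
print(g,tomove(s,g,y))
print(proj(env.camera_info('wrist'),s['ee_pos']))
E
```

```text
[[0.5411 0.2374 0.012 ]
 [0.4612 0.1589 0.012 ]
 [0.4085 0.2137 0.012 ]
 [0.488  0.2916 0.012 ]] [np.float64(0.112), np.float64(0.0761), np.float64(0.1113), np.float64(0.0758)] [0.47468821 0.22540415 0.012     ]
44.466248325732415
bottle [[ 0.75881617 -0.22647264  0.2       ]
 [ 0.8076787  -0.26000984  0.2       ]] base [[ 0.75447886 -0.2351146   0.        ]] scene base [[ 0.77849586 -0.24412709  0.        ]]
[np.float64(0.5159894882195349), np.float64(0.18188168979340463), 0.22] ([40.52, 1.1, -28.2], 0.414, np.float64(-22.78609486916601))
[[324.06510885 256.83087838]]
```

```bash
python3 - <<'E'
from workcell import env
from h import *
s=env.observe(); y=44.5;a=np.radians(y)
g=[.4747+.06*np.cos(a),.2254+.06*np.sin(a),.22]
print(g,tomove(s,g,y))
E
```

```text
[np.float64(0.5174950269492509), np.float64(0.26745455585799105), 0.22] ([37.35, 1.09, -20.25], -1.174, np.float64(-22.78609486916601))
```

apply_moves --motion '[[[2.0,0,-1.5],-0.1,1],[[6,0,-3.5],-0.22,1],[[9.5,0.2,-5.2],-0.34,1],[[13,0.3,-7],-0.46,1],[[16.5,0.4,-9],-0.58,1],[[20,0.5,-10.8],-0.7,1],[[23.5,0.6,-12.7],-0.82,1],[[27,0.8,-14.6],-0.94,1],[[30.5,0.9,-16.5],-1.06,1],[[34,1.0,-18.4],-1.15,1]]'

```text
time_s: 0.98
ee_pos: [0.4921, 0.2988, 0.2207]
orientation: [-0.657, 0.657, 0.261, -0.262]
wrist_force: [0.4, 0.1, -0.1]
gripper_width: 0.0854
```

```bash
python3 - <<'E'
from workcell import env
from h import *
s=env.observe(); 
print(tomove(s,[.5175,.2675,.22],44.5))
E
```

```text
([-0.31, 0.07, -4.02], -0.018, np.float64(43.49030714524468))
```

apply_moves --motion '[[[-0.1,0,-1.5],-0.01,1],[[-0.2,0,-3],-0.018,1],[[-0.3,0.0,-4],-0.018,1],[[-0.3,0,-4],-0.018,1],[[-0.3,0,-4],-0.018,1],[[-0.3,0,-4],-0.018,1],[[-0.3,0,-4],-0.018,1],[[-0.3,0,-4],-0.018,1],[[-0.3,0,-4],-0.018,1],[[-0.3,0,-4],-0.018,1]]'

```text
time_s: 1.82
ee_pos: [0.5172, 0.2683, 0.2207]
orientation: [-0.654, 0.654, 0.268, -0.269]
wrist_force: [-0.5, -0.4, -0.4]
gripper_width: 0.0854
```

```bash
python3 - <<'E'
from workcell import env
from h import *
s=env.observe(); print(s['ee_pos'])
cv2.imwrite('pics/w1.png',env.camera('wrist')[:,:,::-1])
E
```

```text
[0.51716231 0.26827553 0.2207101 ]
```

View pics/w1.png

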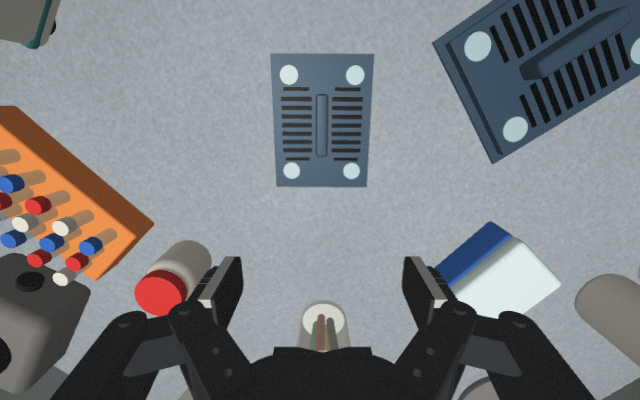

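The cover is at (321,120) and nearly aligned with the tool. Its pads are at (289,75), (355,75), (351,171) and (292,171). Next, a close crop.

```bash
python3 - <<'E'
import cv2
from h import *
crop(cv2.imread('pics/w1.png'),260,45,125,150,4,'pics/c3.png')
E
```

```text
(no output)
```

View pics/c3.png

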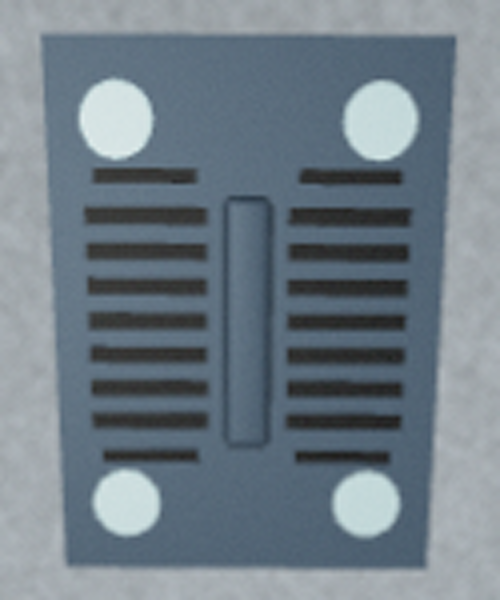

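```bash
python3 - <<'E'
from workcell import env
from h import *
i=env.camera_info('wrist');s=env.observe()
def c(p): return [(p[0]+.5)/4-.5+260,(p[1]+.5)/4-.5+45]
P=atz(i,[c(p) for p in [(116,119),(381,120),(366,503),(127,503)]],.012)
print([np.linalg.norm(P[k]-P[(k+1)%4]).round(4) for k in range(4)],P.mean(0))
d=P[0]+P[1]-P[2]-P[3]; yaw=np.degrees(np.arctan2(-d[1],-d[0])); print(yaw)
C=atz(i,[c(p) for p in [(42,36),(456,36),(426,567),(67,566)]],.003)
print([np.linalg.norm(C[k]-C[(k+1)%4]).round(4) for k in range(4)],C.mean(0))
m=P.mean(0)
print(tomove(s,[m[0],m[1],.016],yaw), tomove(s,[m[0],m[1],.10],yaw))
E
```

```text
[np.float64(0.0763), np.float64(0.1124), np.float64(0.0762), np.float64(0.1127)] [0.4740507  0.22389741 0.012     ]
44.20818130583759
[np.float64(0.1198), np.float64(0.1596), np.float64(0.1195), np.float64(0.1592)] [0.47409992 0.22402632 0.003     ]
([-6.15, 20.48, -0.12], 0.006, np.float64(44.563926754727426)) ([-6.16, 12.08, -0.12], 0.006, np.float64(44.563926754727426))
```

apply_moves --motion '[[[-1,1,0],0,0],[[-3,3,-0.1],0,0],[[-5,6,-0.1],0.006,0],[[-6.15,9,-0.12],0.006,0],[[-6.15,12,-0.12],0.006,0],[[-6.15,14,-0.12],0.006,0],[[-6.15,15.5,-0.12],0.006,0],[[-6.15,16.5,-0.12],0.006,0],[[-6.15,16.5,-0.12],0.006,0],[[-6.15,16.5,-0.12],0.006,0]]'

```text
time_s: 2.7
ee_pos: [0.4743, 0.2241, 0.0559]
orientation: [-0.655, 0.655, 0.266, -0.267]
wrist_force: [0.6, -1.0, -0.1]
gripper_width: 0.0425
```

```bash
python3 - <<'E'
from workcell import env
from h import *
s=env.observe(); print(s['ee_pos'],tomove(s,[.47405,.2239,.016],44.2),s['gripper_width'])
cv2.imwrite('pics/w2.png',env.camera('wrist')[:,:,::-1])
E
```

```text
[0.47426328 0.22405975 0.05589083] ([-0.02, 3.99, 0.0], 0.0, np.float64(44.22306033308036)) 0.04253611901023527
```

View pics/w2.png

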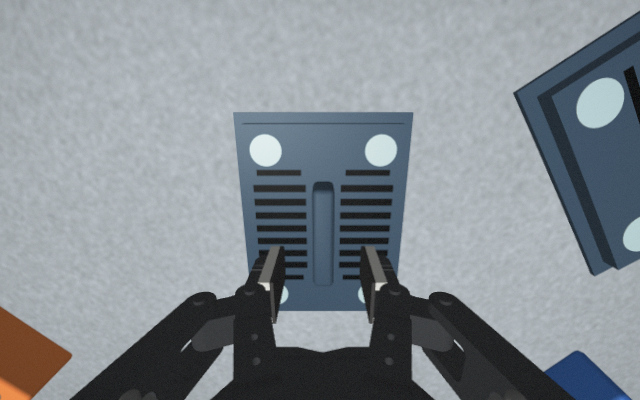

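The rib at (323,232) is centred between the fingers. I'll lower and grip.

apply_moves --motion '[[[0,1.2,0],0,0],[[0,2.4,0],0,0],[[0,3.4,0],0,0],[[0,3.95,0],0,0],[[0,3.95,0],0,-0.3],[[0,3.95,0],0,-1],[[0,3.95,0],0,-1],[[0,3.95,0],0,-1],[[0,3.95,0],0,-1],[[0,3.95,0],0,-1]]' --force 50

```text
time_s: 3.58
ee_pos: [0.4754, 0.2246, 0.0177]
orientation: [-0.655, 0.655, 0.267, -0.266]
wrist_force: [0.3, 0.1, 2.2]
gripper_width: 0.0124
```

```bash
python3 - <<'E'
from workcell import env
from h import *
s=env.observe(); print(tomove(s,[.555,-.014,.30],11.45))
E
```

```text
([-10.9, -28.23, -22.67], 0.572, np.float64(44.22008894407613))
```

apply_moves --motion '[[[0,-0.5,0],0,-1],[[0,-1.5,0],0,-1],[[0,-3,0],0,-1],[[0,-5,0],0,-1],[[0,-7.5,0],0,-1],[[0,-10,0],0,-1],[[0,-13,0],0,-1],[[0,-16,0],0,-1],[[0,-19,0],0,-1],[[0,-20,0],0,-1]]'

```text
time_s: 4.42
ee_pos: [0.4772, 0.2256, 0.2231]
orientation: [0.656, -0.655, -0.269, 0.263]
wrist_force: [-0.1, 0.1, -0.1]
gripper_width: 0.0127
```

```bash
python3 - <<'E'
from workcell import env
from h import *
s=env.observe(); print(tomove(s,[.555,-.014,.30],11.45),s['wrist_force'],s['gripper_width'],s['joint_pos'])
cv2.imwrite('pics/w3.png',env.camera('wrist')[:,:,::-1])
E
```

```text
([-11.05, -7.74, -22.62], 0.572, np.float64(44.2017171008732)) [-0.05156616  0.06562242 -0.14872932] 0.012733980684227415 [-0.57715603  0.18146952  0.06195222  1.84604722 -0.01227912  1.10465552
  1.83144127]
```

View pics/w3.png

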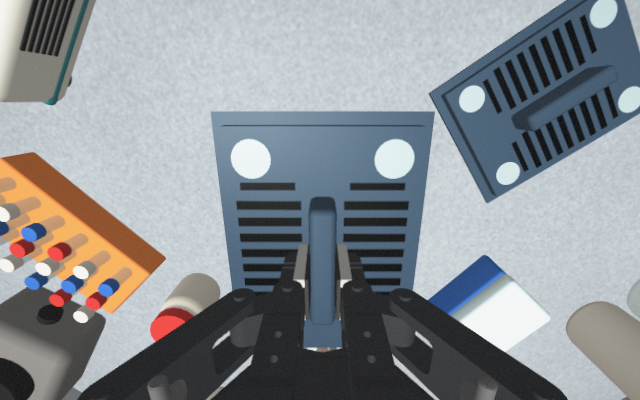

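apply_moves --motion '[[[-1,-1,-2],0.05,-1],[[-2.2,-2,-4.5],0.11,-1],[[-3.4,-3,-7],0.17,-1],[[-4.7,-4,-9.5],0.23,-1],[[-6,-5,-12.2],0.3,-1],[[-7.3,-6,-15],0.37,-1],[[-8.5,-7,-17.5],0.44,-1],[[-9.7,-7.7,-20],0.5,-1],[[-10.6,-7.7,-21.8],0.55,-1],[[-11,-7.7,-22.6],0.572,-1]]'

```text
time_s: 5.3
ee_pos: [0.5553, -0.0175, 0.2984]
orientation: [0.705, -0.703, -0.071, 0.065]
wrist_force: [0.2, -0.5, -2.3]
gripper_width: 0.0126
```

apply_moves --motion '[[[0,0,0],0,-1],[[0,0,0],0,-1],[[0,0,0],0,-1],[[0,0,0],0,-1],[[0,0,0],0,-1],[[0,0,0],0,-1],[[0,0,0],0,-1],[[0,0,0],0,-1],[[0,0,0],0,-1],[[0,0,0],0,-1]]'

```text
time_s: 6.13
ee_pos: [0.5553, -0.0175, 0.2984]
orientation: [0.705, -0.703, -0.071, 0.065]
wrist_force: [0.3, 1.2, -1.5]
gripper_width: 0.0126
```

```bash
python3 - <<'E'
from workcell import env
from h import *
s=env.observe(); print(s['ee_pos'],tomove(s,[.555,-.014,.30],11.45),s['wrist_force'],s['gripper_width'],Rq(s['orientation']).as_matrix())
i=env.camera_info('wrist'); print(i['T'].tolist())
cv2.imwrite('pics/w4.png',env.camera('wrist')[:,:,::-1])
E
```

```text
[ 0.55529444 -0.01751623  0.29840191] ([0.04, -0.16, 0.35], -0.008, np.float64(11.003648485296054)) [ 0.27303812  1.17585997 -1.45783653] 0.01256318587294406 [[ 0.98158273  0.00767945 -0.19088314]
 [ 0.19086522  0.00300898  0.98161164]
 [ 0.0081126  -0.99996599  0.00148783]]
[[-0.19083017293946547, -0.9265919076403115, -0.3240544426348443, 0.47226149388586386], [0.98162062250306, -0.1793948290591145, -0.06510336998615128, -0.0350020945284433], [0.0021905644469564093, -0.33052221105749774, 0.9437956714379782, 0.44134663601334], [0.0, 0.0, 0.0, 1.0]]
```

View pics/w4.png

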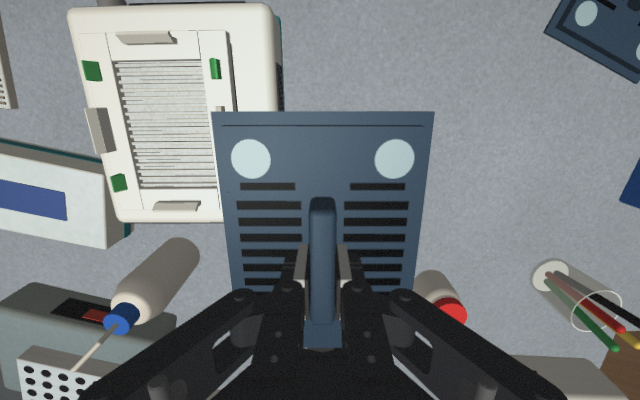

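```bash
python3 - <<'E'
import cv2
from h import *
crop(cv2.imread('pics/w4.png'),65,0,185,130,4.3,'pics/c4.png')
crop(cv2.imread('pics/w4.png'),65,100,185,130,4.3,'pics/c5.png')
E
```

```text
(no output)
```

View pics/c4.png

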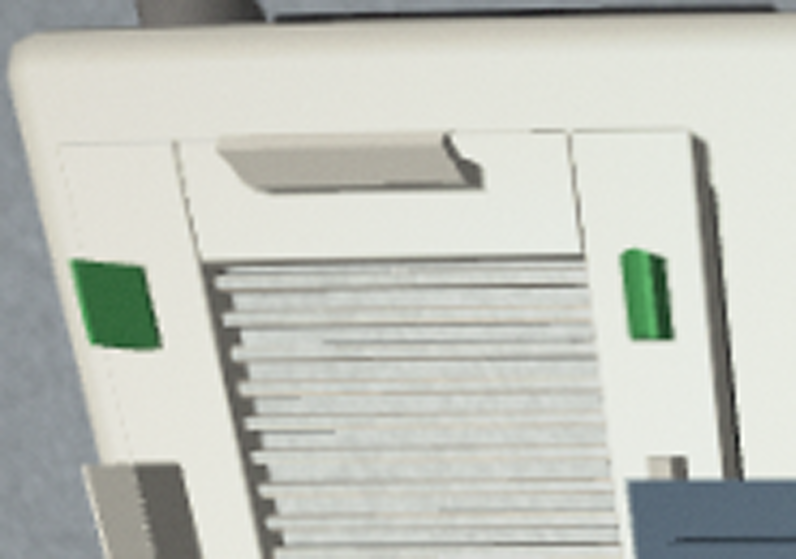

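View pics/c5.png

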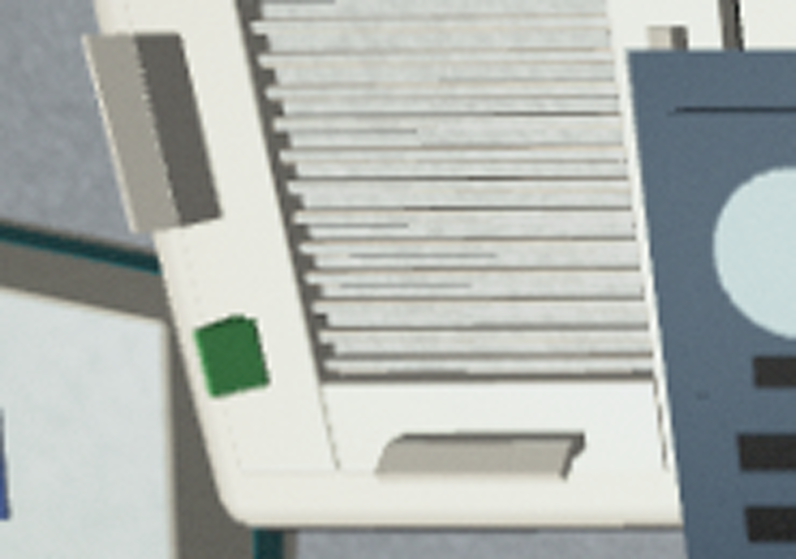

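```bash
cat > fit.py <<'E'
from h import *
from scipy.optimize import least_squares
i={'fov_y': 70.73945241504813,'cx': 322.0954270391307, 'cy': 201.0458230101367,'D':np.array([-0.02293516,0,0,0,0]),'T':np.array([[-0.19083017293946547, -0.9265919076403115, -0.3240544426348443, 0.47226149388586386], [0.98162062250306, -0.1793948290591145, -0.06510336998615128, -0.0350020945284433], [0.0021905644469564093, -0.33052221105749774, 0.9437956714379782, 0.44134663601334], [0.0, 0.0, 0.0, 1.0]])}
def c4(p): return [(p[0]+.5)/4.3-.5+65,(p[1]+.5)/4.3-.5]
def c5(p): return [(p[0]+.5)/4.3-.5+65,(p[1]+.5)/4.3-.5+100]
f=[((-94,74,128),c4((693,131))),((-94,-74,128),c4((58,143))),((-82,-25,128),c4((268,192))),((-82,25,128),c4((483,188))),
((-23,-61.3,128),None),((23,-61.3,128),c5((220,217))),
((-67,-56.5,133.5),c4((143,267))),((-49,-56.5,133.5),c4((160,348))),((49,-56.5,133.5),c5((255,318))),((67,-56.5,133.5),c5((269,382)))]
f=[a for a in f if a[1] is not None]
X=np.array([a[0] for a in f])/1000.; U=np.array([a[1] for a in f])
def w(p,X):
    c,s=np.cos(p[2]),np.sin(p[2]); return np.c_[p[0]+c*X[:,0]-s*X[:,1],p[1]+s*X[:,0]+c*X[:,1],X[:,2]+(p[3] if len(p)>3 else 0)]
for p0 in ([.53,-.193,.2],[.53,-.193,.2,0]):
    r=least_squares(lambda p:(proj(i,w(p,X))-U).ravel(),p0,loss='soft_l1')
    print(r.x, np.degrees(r.x[2])); print((proj(i,w(r.x,X))-U).round(1).tolist())
E
python3 fit.py
```

```text
[ 0.52958803 -0.19489572  0.19621768] 11.242445048592122
[[-0.6, -0.7], [-0.2, -0.2], [1.4, 0.5], [0.6, 0.4], [1.2, -0.0], [-0.5, -0.6], [-0.2, -0.1], [-0.6, 0.2], [-0.3, 0.6]]
[ 0.52961754 -0.19537461  0.19653012 -0.00075375] 11.260346354745577
[[-0.9, -0.6], [-0.1, -0.0], [1.4, 0.6], [0.5, 0.5], [1.3, -0.2], [-0.5, -0.5], [-0.1, -0.1], [-0.6, 0.0], [-0.2, 0.4]]
```

```bash
python3 - <<'E'
import cv2
from h import *
crop(cv2.imread('pics/w4.png'),200,100,245,110,3.2,'pics/c6.png')
E
```

```text
(no output)
```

View pics/c6.png

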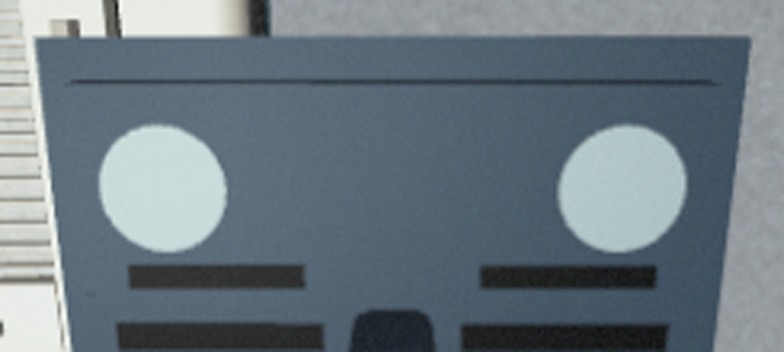

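```bash
python3 - <<'E'
import io,contextlib
with contextlib.redirect_stdout(io.StringIO()): 
    from fit import *
from workcell import env
s=env.observe(); Rm=Rq(s['orientation']).as_matrix(); p=s['ee_pos']
def c6(q): return [(q[0]+.5)/3.2-.5+200,(q[1]+.5)/3.2-.5+100]
X=np.array([(-56,-38,12),(-56,38,12),(-80,-60,3),(-80,60,3)])/1000.
U=np.array([c6(q) for q in [(162,188),(622,188),(36,38),(750,38)]])
# cover in tool frame: x->tool x, y->tool z, z->-tool y
def W(v):
    a,b,h,yaw,pit=v
    r=R.from_euler('zyx',[yaw,pit,0]).as_matrix()
    q=X@r.T+[a,b,h]
    t=np.c_[q[:,0],-q[:,2],q[:,1]]
    return t@Rm.T+p
for n in (3,4,5):
    def F(v): 
        z=np.zeros(5); z[:n]=v; return z
    r=least_squares(lambda v:(proj(i,W(F(v)))-U).ravel(),[0,0,-.0177,0,0][:n])
    print(n,r.x.round(4),r.fun.round(1))
c=p+Rm@np.array([r.x[0],0,r.x[1]]) ; print(p,c)
E
```

```text
3 [-0.0008 -0.0009 -0.0172] [ 0.6  0.2 -0.3  0.2 -0.4 -0.2  0.  -0.2]
4 [-0.0008 -0.0009 -0.0172 -0.0004] [ 0.6  0.2 -0.3  0.2 -0.4 -0.3  0.  -0.2]
5 [-0.0006 -0.0009 -0.0139 -0.0004 -0.044 ] [ 0.2 -0.   0.1 -0.  -0.2 -0.  -0.1  0.1]
[ 0.55533285 -0.01751778  0.29840257] [ 0.55492171 -0.01850177  0.29839643]
```

```bash
python3 - <<'E'
from workcell import env
from h import *
s=env.observe(); print(tomove(s,[.5302,-.1939,.20],11.24))
E
```

```text
([-5.91, 9.77, -16.85], -0.004, np.float64(11.00323383958995))
```

apply_moves --motion '[[[-1,0.5,-2],0,-1],[[-2.5,1,-5],0,-1],[[-4,2,-8.5],0,-1],[[-5,3,-12],0,-1],[[-5.6,4.5,-15],-0.004,-1],[[-5.9,6,-16.5],-0.004,-1],[[-5.9,7.5,-16.85],-0.004,-1],[[-5.9,8.5,-16.85],-0.004,-1],[[-5.9,9.3,-16.85],-0.004,-1],[[-5.9,9.77,-16.85],-0.004,-1]]'

```text
time_s: 7.02
ee_pos: [0.5302, -0.1926, 0.1989]
orientation: [0.705, -0.702, -0.072, 0.067]
wrist_force: [0.1, 0.8, -1.1]
gripper_width: 0.0131
```

```bash
python3 - <<'E'
from workcell import env
from h import *
s=env.observe(); print(tomove(s,[.5302,-.1939,.18],11.24),s['ee_pos'],s['wrist_force'])
print(env.camera_info('wrist')['T'].tolist())
cv2.imwrite('pics/w5.png',env.camera('wrist')[:,:,::-1])
a=env.camera('scene')[:,:,::-1]
crop(a,220,170,150,130,5,'pics/s5.png')
E
```

```text
([-0.04, 1.89, -0.13], 0.001, np.float64(11.320221859581347)) [ 0.53022996 -0.19260722  0.19893767] [ 0.11990933  0.79914271 -1.14841127]
[[-0.19624040594066766, -0.9259837021828841, -0.32255834568015757, 0.4474609831489004], [0.9805502575778541, -0.18421038789256503, -0.06773274951213207, -0.21068326601398685], [0.00330082417654408, -0.3295765712003036, 0.9441230789868474, 0.34197517741559047], [0.0, 0.0, 0.0, 1.0]]
```

View pics/w5.png

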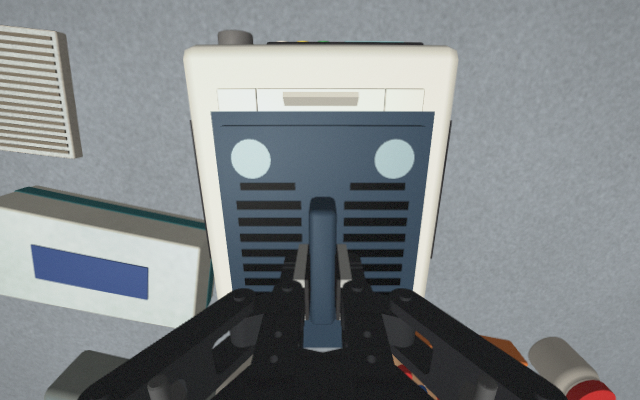

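View pics/s5.png

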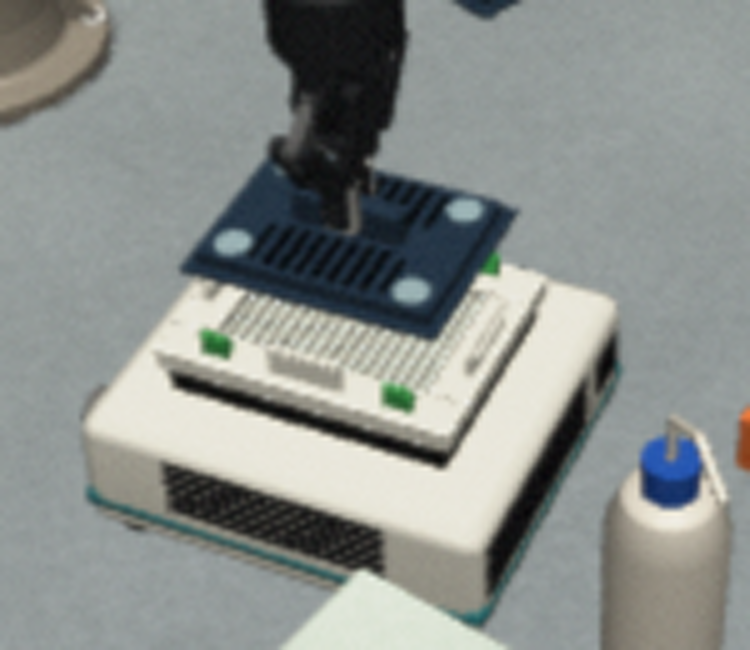

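```bash
python3 - <<'E'
import cv2
from h import *
crop(cv2.imread('pics/w5.png'),200,80,250,60,3.2,'pics/c7.png')
E
```

```text
(no output)
```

View pics/c7.png

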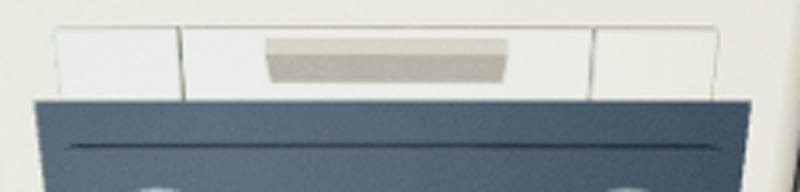

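```bash
python3 - <<'E'
import io,contextlib
with contextlib.redirect_stdout(io.StringIO()): 
    from fit import *
i=dict(i); i['T']=np.array([[-0.19624040594066766, -0.9259837021828841, -0.32255834568015757, 0.4474609831489004], [0.9805502575778541, -0.18421038789256503, -0.06773274951213207, -0.21068326601398685], [0.00330082417654408, -0.3295765712003036, 0.9441230789868474, 0.34197517741559047], [0.0, 0.0, 0.0, 1.0]])
def c7(q): return [(q[0]+.5)/3.2-.5+200,(q[1]+.5)/3.2-.5+80]
X=np.array([(-94,-74,128),(-94,74,128),(-82,-25,128),(-82,25,128)])/1000.
U=np.array([c7(q) for q in [(55,27),(718,29),(273,82),(500,82)]])
for k in (slice(0,4),slice(0,2),slice(2,4)):
    r=least_squares(lambda p:(proj(i,w(p,X[k]))-U[k]).ravel(),[.53,-.193,.2])
    print(r.x.round(4),np.degrees(r.x[2]),r.fun.round(1))
E
```

```text
[ 0.5297 -0.1949  0.195 ] 11.172621182632573 [-0.7 -0.2  0.6 -0.3  0.9  0.2 -0.8  0.4]
[ 0.53   -0.1948  0.1948] 11.15897605739204 [-0.6  0.1  0.6  0.1]
[ 0.5295 -0.1948  0.1974] 11.308852927242867 [ 0.8 -0.  -0.8 -0. ]
```

apply_moves --motion '[[[0,0.4,-0.06],0.001,-1],[[-0.04,0.9,-0.13],0.001,-1],[[-0.04,1.4,-0.13],0.001,-1],[[-0.04,1.9,-0.13],0.001,-1],[[-0.04,2.4,-0.13],0.001,-1],[[-0.04,2.9,-0.13],0.001,-1],[[-0.04,3.2,-0.13],0.001,-1],[[-0.04,3.3,-0.13],0.001,-1],[[-0.04,3.3,-0.13],0.001,-1],[[-0.04,3.3,-0.13],0.001,-1]]'

```text
time_s: 7.95
ee_pos: [0.5305, -0.1939, 0.1665]
orientation: [0.705, -0.703, -0.072, 0.067]
wrist_force: [0.1, 0.2, -1.1]
gripper_width: 0.0127
```

```bash
python3 - <<'E'
from workcell import env
from h import *
s=env.observe(); print(tomove(s,[.5302,-.1939,.1575],11.24),s['ee_pos'],s['wrist_force'],s['torque'])
E
```

```text
([-0.04, 0.9, -0.0], 0.001, np.float64(11.284701300999954)) [ 0.53049199 -0.19385591  0.16649486] [ 0.1142511   0.23185586 -1.05048632] [-0.03409241 -0.02470434 -0.02620851]
```

apply_moves --motion '[[[-0.02,0.1,0],0,-1],[[-0.03,0.2,0],0,-1],[[-0.03,0.3,0],0,-1],[[-0.03,0.4,0],0,-1],[[-0.03,0.5,0],0,-1],[[-0.03,0.6,0],0,-1],[[-0.03,0.7,0],0,-1],[[-0.03,0.8,0],0,-1],[[-0.03,0.8,0],0,-1],[[-0.03,0.8,0],0,-1]]'

```text
time_s: 8.78
ee_pos: [0.5302, -0.1939, 0.1584]
orientation: [0.705, -0.703, -0.072, 0.067]
wrist_force: [1.1, -0.0, -0.8]
gripper_width: 0.0133
```

```bash
python3 - <<'E'
from workcell import env
from h import *
s=env.observe(); print(tomove(s,[.5302,-.1939,.1575],11.24),s['ee_pos'],s['wrist_force'],s['torque'])
crop(env.camera('scene')[:,:,::-1],220,170,150,130,5,'pics/s6.png')
cv2.imwrite('pics/w6.png',env.camera('wrist')[:,:,::-1])
E
```

```text
([-0.0, 0.09, -0.0], 0.001, np.float64(11.282233678214526)) [ 0.53021281 -0.19389929  0.15840338] [ 1.10739218 -0.02121652 -0.83638248] [ 0.01026742  0.04894752 -0.00873796]
```

View pics/s6.png

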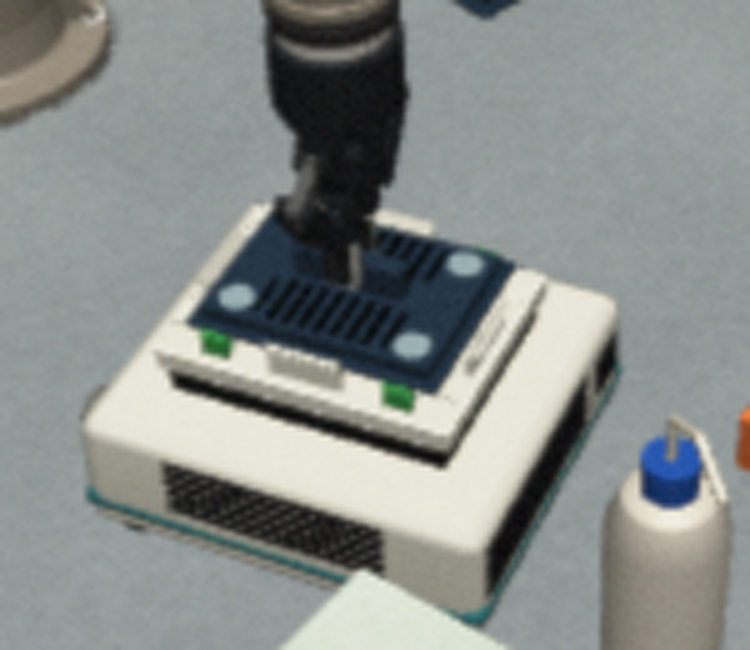

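View pics/w6.png

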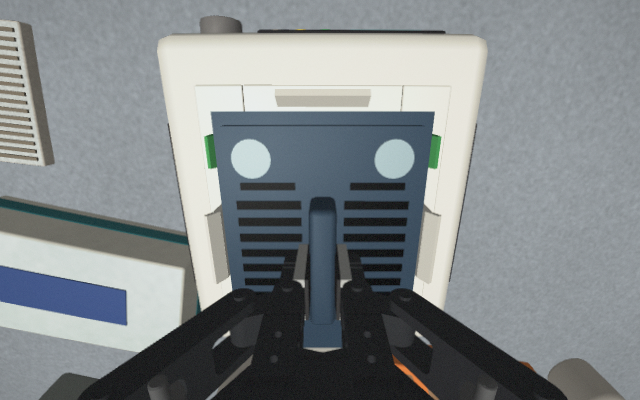

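The cover is centred between the clips and guides, with contact just starting. I'll lower further.

apply_moves --motion '[[[0,0.05,0],0,-1],[[0,0.1,0],0,-1],[[0,0.15,0],0,-1],[[0,0.2,0],0,-1],[[0,0.2,0],0,-1],[[0,0.2,0],0,-1],[[0,0.2,0],0,-1],[[0,0.2,0],0,-1],[[0,0.2,0],0,-1],[[0,0.2,0],0,-1]]'

```text
time_s: 9.72
ee_pos: [0.5304, -0.1939, 0.1566]
orientation: [0.705, -0.703, -0.072, 0.067]
wrist_force: [0.3, 0.7, 1.3]
gripper_width: 0.0128
```

apply_moves --motion '[[[0,0.03,0],0,-1],[[0,0.03,0],0,-0.6],[[0,0.03,0],0,-0.4],[[0,0.03,0],0,-0.2],[[0,0,0],0,-0.2],[[0,-0.5,0],0,-0.2],[[0,-2,0],0,-0.2],[[0,-4,0],0,-0.2],[[0,-6.5,0],0,-0.2],[[0,-8,0],0,-0.2]]'

```text
time_s: 10.55
ee_pos: [0.5307, -0.1947, 0.2393]
orientation: [0.704, -0.703, -0.073, 0.066]
wrist_force: [0.5, -0.4, 0.7]
gripper_width: 0.0342
```

```bash
python3 - <<'E'
from workcell import env
from h import *
s=env.observe(); print(s['ee_pos'],s['wrist_force'],s['torque'],s['gripper_width'])
print(env.camera_info('wrist')['T'].tolist())
cv2.imwrite('pics/w7.png',env.camera('wrist')[:,:,::-1])
crop(env.camera('scene')[:,:,::-1],220,170,150,130,5,'pics/s7.png')
E
```

```text
[ 0.53070301 -0.19472591  0.23932882] [ 0.52232724 -0.4389045   0.6879137 ] [-0.02238222 -0.03832531  0.00446067] 0.0342114876419301
[[-0.1953067438637642, -0.9249458756794563, -0.3260834293013019, 0.44738267115373126], [0.9807412003551558, -0.1837188942556282, -0.06628775014598778, -0.21258670647221936], [0.0014048940392832046, -0.3327498985079521, 0.9430140674007389, 0.38205913967925503], [0.0, 0.0, 0.0, 1.0]]
```

View pics/w7.png

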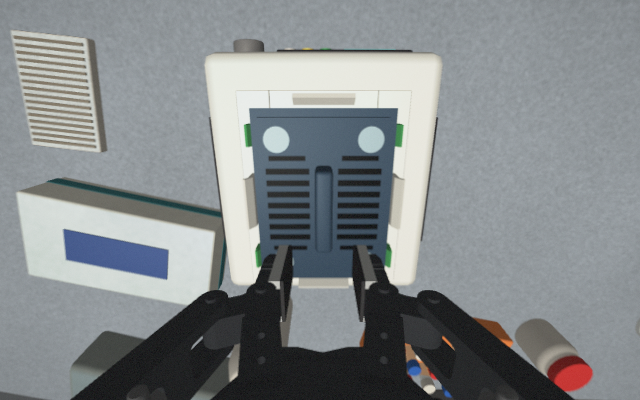

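View pics/s7.png

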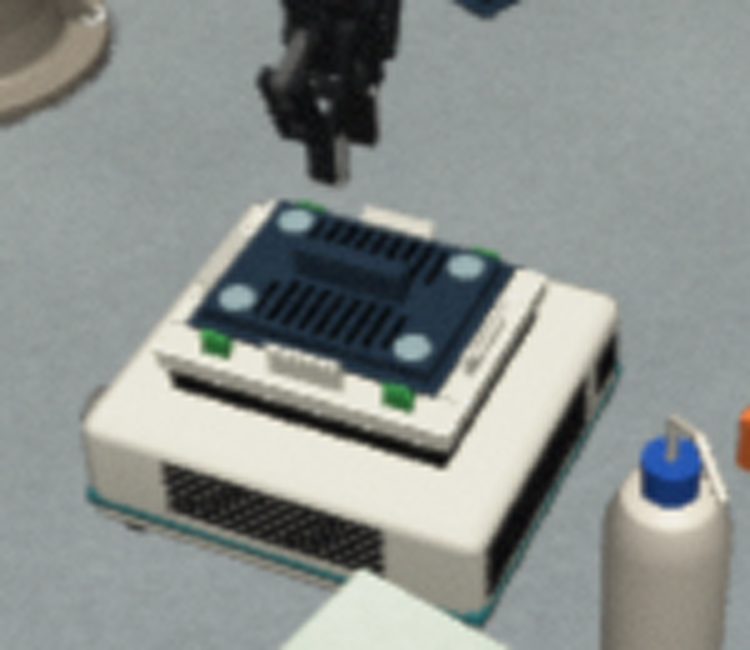

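```bash
cat >> h.py <<'E'
C=np.array([.5300,-.1940]); YAW=11.24
def pad(sx,sy,z):
    a=np.radians(YAW); x,y=sx*.056,sy*.037
    return [C[0]+np.cos(a)*x-np.sin(a)*y,C[1]+np.sin(a)*x+np.cos(a)*y,z]
E
python3 - <<'E'
from workcell import env
from h import *
s=env.observe()
for a,b in [(1,1),(1,-1),(-1,1),(-1,-1)]: print(a,b,np.round(pad(a,b,.16),4),tomove(s,pad(a,b,.16),YAW))
# check pad positions from w7
E
python3 - <<'E'
from workcell import env
from h import *
i=env.camera_info('wrist')
P=atz(i,[(276,139.5),(371.5,139.5)],.152);print(P)
print(pad(-1,-1,.152),pad(-1,1,.152))
E
```

```text
1 1 [ 0.5777 -0.1468  0.16  ] ([5.34, 8.08, 3.85], 0.001, np.float64(11.275007335308452))
1 -1 [ 0.5921 -0.2194  0.16  ] ([5.33, 8.08, -3.55], 0.001, np.float64(11.275007335308452))
-1 1 [ 0.4679 -0.1686  0.16  ] ([-5.86, 7.92, 3.85], 0.001, np.float64(11.275007335308452))
-1 -1 [ 0.4823 -0.2412  0.16  ] ([-5.87, 7.93, -3.55], 0.001, np.float64(11.275007335308452))
[[ 0.48417358 -0.24361621  0.152     ]
 [ 0.46910738 -0.16800882  0.152     ]]
[np.float64(0.4822861265213323), np.float64(-0.2412057864849394), 0.152] [np.float64(0.46786211018193236), np.float64(-0.1686251571638821), 0.152]
```

apply_moves --motion '[[[1,0,0.5],0,-1],[[2.5,0,1.5],0,-1],[[4,0,2.8],0,-1],[[5.3,0.5,3.8],0,-1],[[5.3,2,3.85],0,-1],[[5.3,3.5,3.85],0,-1],[[5.3,5,3.85],0,-1],[[5.3,6.5,3.85],0,-1],[[5.3,7.5,3.85],0,-1],[[5.3,8.1,3.85],0,-1]]' --force 40

```text
time_s: 11.48
ee_pos: [0.5765, -0.1458, 0.1572]
orientation: [0.704, -0.703, -0.073, 0.066]
wrist_force: [0.0, -0.5, -0.2]
gripper_width: -0.0004
```

```bash
python3 - <<'E'
from workcell import env
from h import *
s=env.observe()
print(tomove(s,pad(1,1,.152),YAW),s['gripper_width'],s['wrist_force'],s['ee_pos'])
E
```

```text
([0.1, 0.52, -0.12], 0.001, np.float64(11.312950890927658)) -0.00037216516626281914 [ 0.01309191 -0.47985827 -0.18104219] [ 0.57646127 -0.14584671  0.15721563]
```

apply_moves --motion '[[[0.1,0.1,-0.12],0,-1],[[0.1,0.3,-0.12],0,-1],[[0.1,0.5,-0.12],0,-1],[[0.1,0.65,-0.12],0,-1],[[0.1,0.8,-0.12],0,-1],[[0.1,0.95,-0.12],0,-1],[[0.1,1.1,-0.12],0,-1],[[0.1,1.2,-0.12],0,-1],[[0.1,1.3,-0.12],0,-1],[[0.1,1.3,-0.12],0,-1]]'

```text
time_s: 12.32
ee_pos: [0.5788, -0.1473, 0.1452]
orientation: [0.704, -0.703, -0.074, 0.065]
wrist_force: [0.4, 0.4, 5.6]
gripper_width: -0.0004
```

apply_moves --motion '[[[0,0.15,0],0,-1],[[0,0.2,0],0,-1],[[0,0.25,0],0,-1],[[0,0.3,0],0,-1],[[0,0.35,0],0,-1],[[0,0.4,0],0,-1],[[0,0.45,0],0,-1],[[0,0.5,0],0,-1],[[0,0.5,0],0,-1],[[0,0.5,0],0,-1]]'

```text
time_s: 13.15
ee_pos: [0.5797, -0.1479, 0.1417]
orientation: [-0.704, 0.704, 0.075, -0.064]
wrist_force: [-1.1, -0.3, 7.7]
gripper_width: -0.0
```

apply_moves --motion '[[[0,0.15,0],0,-1],[[0,0.2,0],0,-1],[[0,0.25,0],0,-1],[[0,0.3,0],0,-1],[[0,0.35,0],0,-1],[[0,0.4,0],0,-1],[[0,0.45,0],0,-1],[[0,0.5,0],0,-1],[[0,0.5,0],0,-1],[[0,0.5,0],0,-1]]'

```text
time_s: 13.98
ee_pos: [0.58, -0.1481, 0.1387]
orientation: [0.704, -0.704, -0.075, 0.064]
wrist_force: [-3.8, 1.5, 12.1]
gripper_width: 0.0003
```

apply_moves --motion '[[[-0.1,0.25,0],0,-1],[[-0.1,0.3,0],0,-1],[[-0.1,0.35,0],0,-1],[[-0.1,0.4,0],0,-1],[[-0.1,0.42,0],0,-1],[[-0.1,0.44,0],0,-1],[[-0.1,0.46,0],0,-1],[[-0.1,0.48,0],0,-1],[[-0.1,0.48,0],0,-1],[[-0.1,0.48,0],0,-1]]'

```text
time_s: 14.82
ee_pos: [0.58, -0.1482, 0.1366]
orientation: [0.704, -0.703, -0.076, 0.063]
wrist_force: [-3.5, 1.6, 15.1]
gripper_width: -0.0003
```

apply_moves --motion '[[[-0.1,0.3,0],0,-1],[[-0.1,0.34,0],0,-1],[[-0.1,0.38,0],0,-1],[[-0.1,0.42,0],0,-1],[[-0.1,0.46,0],0,-1],[[-0.1,0.5,0],0,-1],[[-0.1,0.52,0],0,-1],[[-0.1,0.54,0],0,-1],[[-0.1,0.54,0],0,-1],[[-0.1,0.54,0],0,-1]]'

```text
time_s: 15.65
ee_pos: [0.5803, -0.1482, 0.1338]
orientation: [0.704, -0.703, -0.077, 0.062]
wrist_force: [-3.3, 1.9, 14.5]
gripper_width: -0.0002
```

```bash
python3 - <<'E'
from workcell import env
from h import *
s=env.observe()
print(tomove(s,pad(1,1,.152),YAW),s['wrist_force'],s['ee_pos'])
cv2.imwrite('pics/w8.png',env.camera('wrist')[:,:,::-1])
crop(env.camera('scene')[:,:,::-1],220,170,150,130,5,'pics/s8.png')
E
```

```text
([-0.19, -1.83, 0.19], 0.0, np.float64(11.264562298778566)) [-3.30245391  1.89708563 14.48369503] [ 0.5803281  -0.14821906  0.13378118]
```

View pics/w8.png

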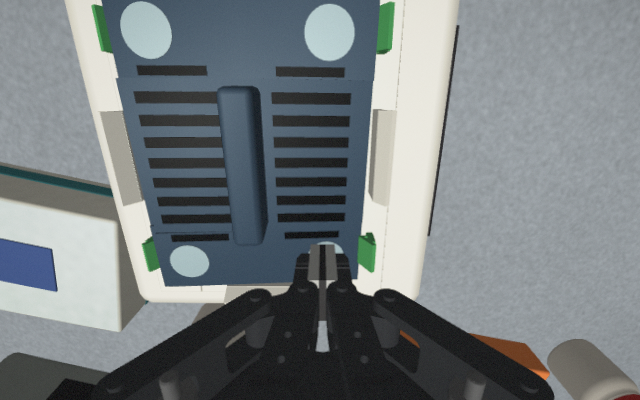

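View pics/s8.png

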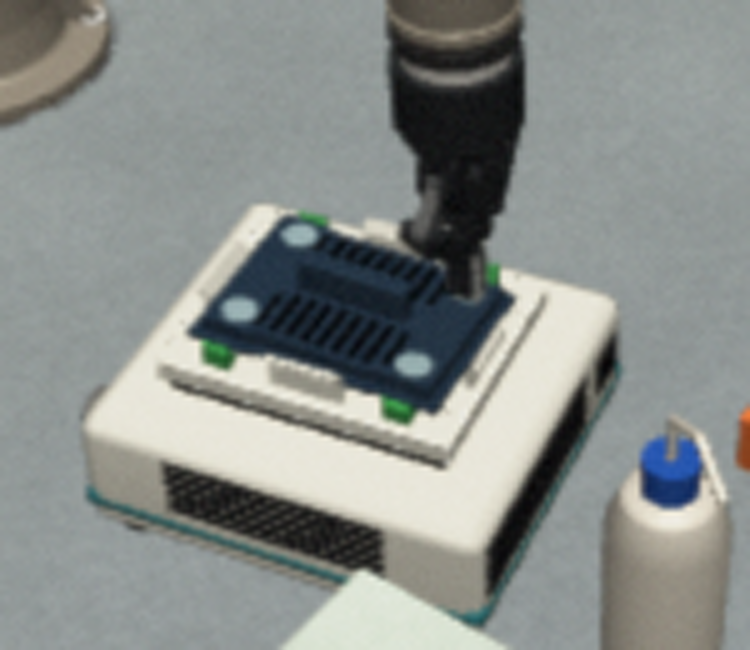

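apply_moves --motion '[[[-0.15,0.3,0.1],0,-1],[[-0.15,0.34,0.1],0,-1],[[-0.15,0.38,0.1],0,-1],[[-0.15,0.42,0.1],0,-1],[[-0.15,0.46,0.1],0,-1],[[-0.15,0.48,0.1],0,-1],[[-0.15,0.5,0.1],0,-1],[[-0.15,0.5,0.1],0,-1],[[-0.15,0.5,0.1],0,-1],[[-0.15,0.5,0.1],0,-1]]'

```text
time_s: 16.58
ee_pos: [0.5804, -0.1482, 0.1321]
orientation: [0.704, -0.703, -0.078, 0.06]
wrist_force: [-3.1, 0.7, 16.9]
gripper_width: -0.0004
```

```bash
python3 - <<'E'
from workcell import env
from h import *
a=env.camera('wrist')[:,:,::-1]
crop(a,70,0,350,300,2.2,'pics/w9.png')
crop(env.camera('scene')[:,:,::-1],250,205,85,55,9,'pics/s9.png')
E
```

```text
(no output)
```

View pics/w9.png

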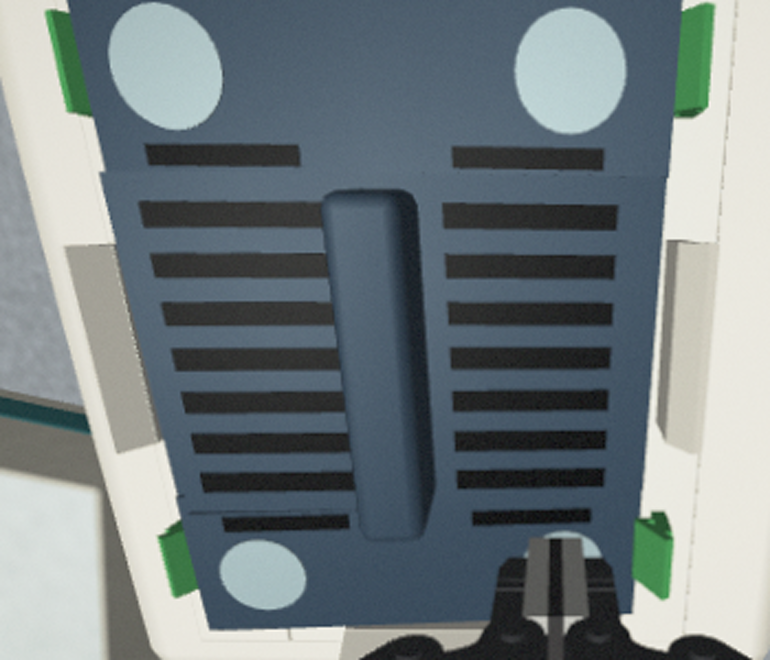

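View pics/s9.png

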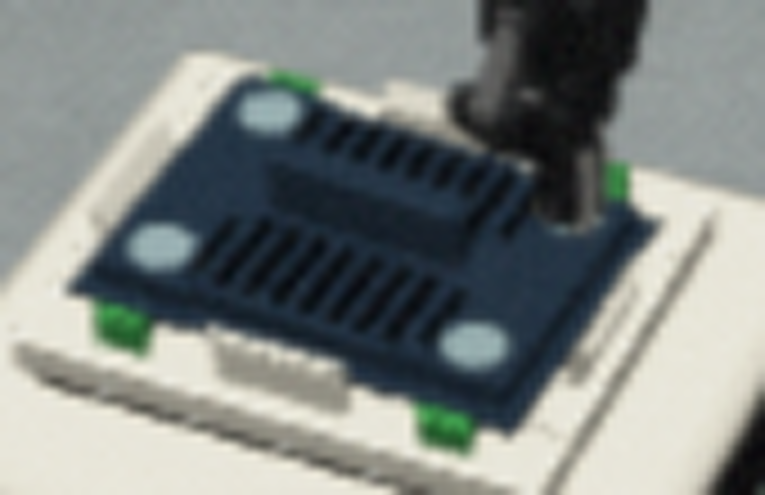

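apply_moves --motion '[[[-0.15,0.36,0.1],0,-1],[[-0.15,0.4,0.1],0,-1],[[-0.15,0.44,0.1],0,-1],[[-0.15,0.47,0.1],0,-1],[[-0.15,0.5,0.1],0,-1],[[-0.15,0.52,0.1],0,-1],[[-0.15,0.54,0.1],0,-1],[[-0.15,0.54,0.1],0,-1],[[-0.15,0.54,0.1],0,-1],[[-0.15,0.54,0.1],0,-1]]'

```text
time_s: 17.52
ee_pos: [0.5804, -0.1482, 0.1303]
orientation: [0.704, -0.704, -0.079, 0.059]
wrist_force: [-3.5, 0.9, 18.0]
gripper_width: 0.0
```

apply_moves --motion '[[[-0.1,0.4,0.1],0,-1],[[-0.1,0.44,0.1],0,-1],[[-0.1,0.48,0.1],0,-1],[[-0.1,0.5,0.1],0,-1],[[-0.1,0.52,0.1],0,-1],[[-0.1,0.54,0.1],0,-1],[[-0.1,0.56,0.1],0,-1],[[-0.1,0.56,0.1],0,-1],[[-0.1,0.56,0.1],0,-1],[[-0.1,0.56,0.1],0,-1]]'

```text
time_s: 18.35
ee_pos: [0.5804, -0.1482, 0.1286]
orientation: [0.704, -0.704, -0.08, 0.058]
wrist_force: [-5.6, 2.1, 20.4]
gripper_width: 0.0001
```

```bash
python3 - <<'E'
from workcell import env
from h import *
s=env.observe(); print(s['wrist_force'],s['torque'])
a=env.camera('wrist')[:,:,::-1]
crop(a,70,0,350,300,2.2,'pics/w10.png')
crop(env.camera('scene')[:,:,::-1],250,205,85,55,9,'pics/s10.png')
E
```

```text
[-5.61959526  2.07121504 20.43095695] [ 0.14672537  1.33653699 -0.05565033]
```

View pics/w10.png

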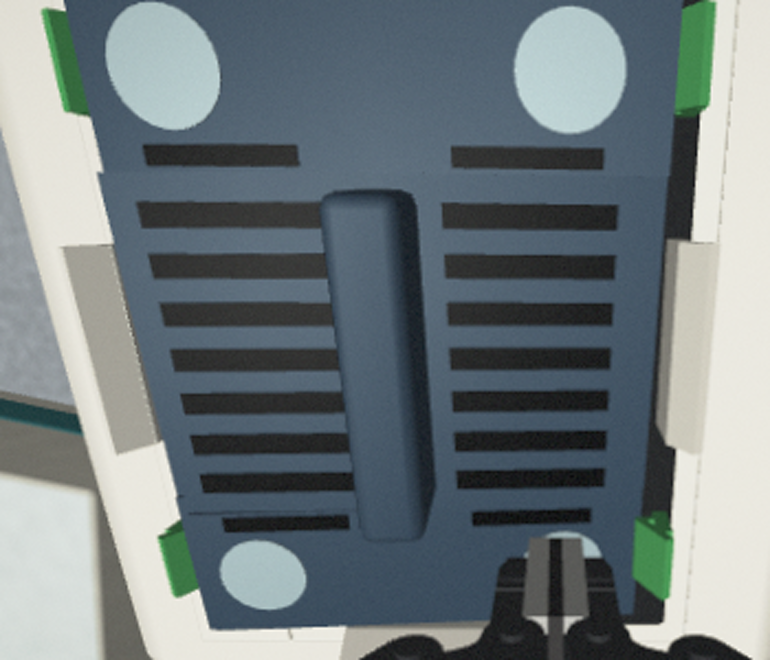

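View pics/s10.png

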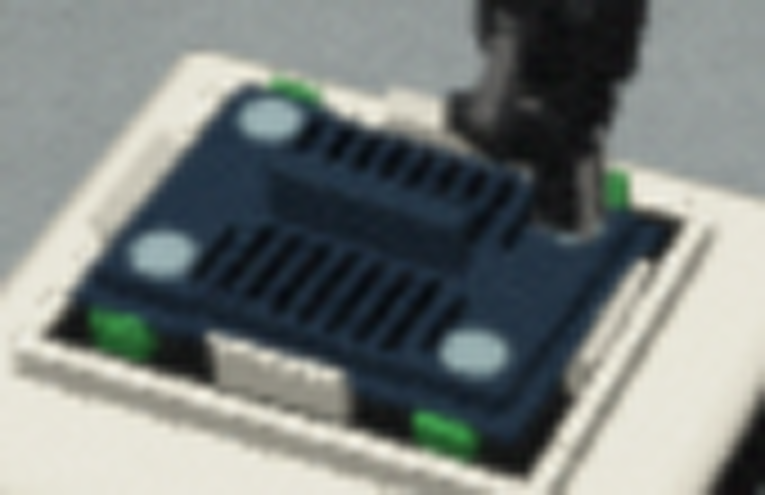

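apply_moves --motion '[[[0,-0.3,0],0,-1],[[0,-0.8,0],0,-1],[[0,-1.3,0],0,-1],[[0,-2,0],0,-1],[[0,-2.8,0],0,-1],[[0,-3.2,0],0,-1],[[0,-3.2,0],0,-1],[[0,-3.2,0],0,-1],[[0,-3.2,0],0,-1],[[0,-3.2,0],0,-1]]'

```text
time_s: 19.28
ee_pos: [0.579, -0.1482, 0.16]
orientation: [0.704, -0.704, -0.08, 0.058]
wrist_force: [0.1, 0.8, 0.5]
gripper_width: -0.0002
```

```bash
python3 - <<'E'
from workcell import env
from h import *
s=env.observe(); print(s['wrist_force'],s['torque'],s['ee_pos'],Rq(s['orientation']).as_matrix().round(4).tolist())
a=env.camera('wrist')[:,:,::-1]
crop(a,70,0,350,300,2.2,'pics/w11.png')
crop(env.camera('scene')[:,:,::-1],250,205,85,55,9,'pics/s11.png')
E
```

```text
[0.10547635 0.83164711 0.46342991] [-0.03018739  0.08309843 -0.00897678] [ 0.57901378 -0.14821611  0.1600121 ] [[0.9805, 0.0309, -0.1939], [0.1939, 0.0034, 0.981], [0.031, -0.9995, -0.0027]]
```

View pics/w11.png

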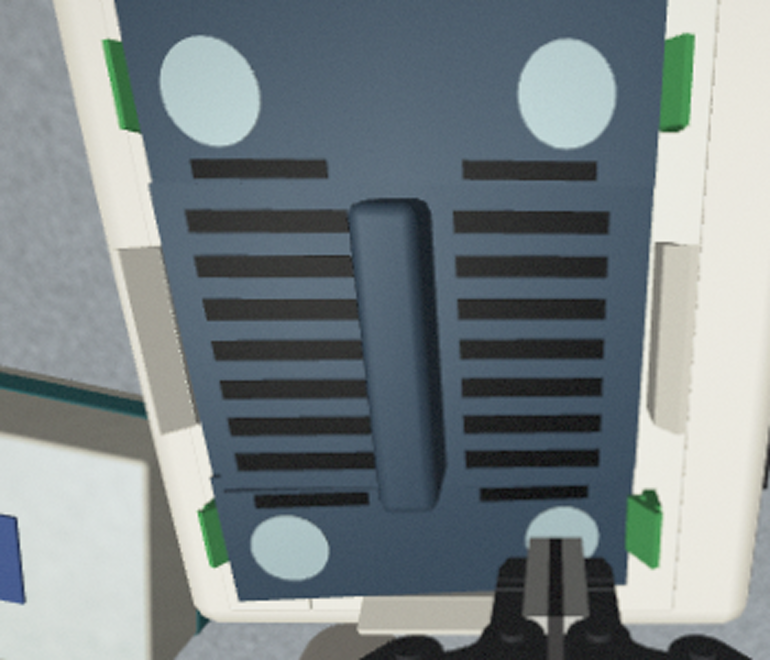

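View pics/s11.png

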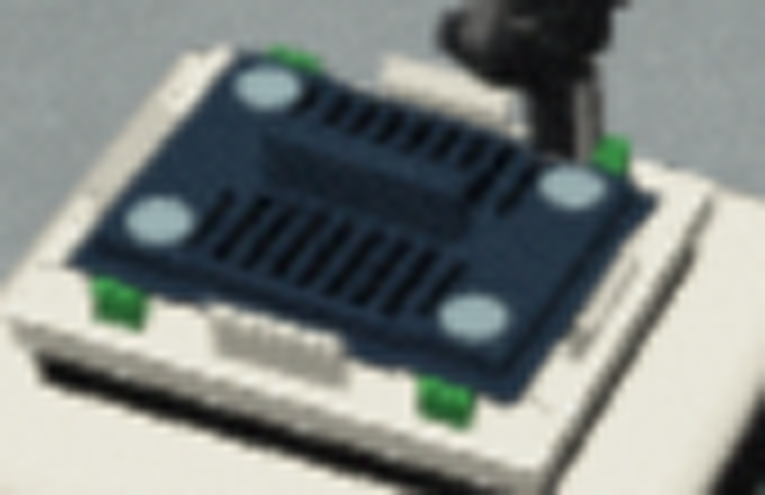

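```bash
cat >> h.py <<'E'
def tri(views):
    """views: list of (info,px) -> point, residual"""
    A=np.zeros((3,3));b=np.zeros(3);L=[]
    for i,px in views:
        o,d=ray(i,[px]); d=d[0]/np.linalg.norm(d[0]); M=np.eye(3)-np.outer(d,d); A+=M;b+=M@o;L.append((M,o))
    x=np.linalg.solve(A,b); return x,[float(np.linalg.norm(M@(x-o))) for M,o in L]
def incover(p):
    a=np.radians(YAW); d=p[:2]-C; return np.array([np.cos(a)*d[0]+np.sin(a)*d[1],-np.sin(a)*d[0]+np.cos(a)*d[1],p[2]-.128])*1000
E
python3 - <<'E'
from workcell import env
from h import *
ic=env.camera_info('scene'); iw=env.camera_info('wrist')
sc=lambda q:((q[0]+.5)/9-.5+250,(q[1]+.5)/9-.5+205)
wc=lambda q:((q[0]+.5)/2.2-.5+70,(q[1]+.5)/2.2-.5)
S={'nn':(160,220),'np':(268,87),'pp':(571,186),'pn':(472,316)}
W={'nn':(210,91),'np':(567,93),'pn':(290,548),'pp':(562,540)}
for k in S:
    x,r=tri([(ic,sc(S[k])),(iw,wc(W[k]))]); print(k,incover(x).round(1),np.round(np.array(r)*1000,1))
E
```

```text
nn [-55.7 -39.3  25.1] [0.3 0.3]
np [-55.1  36.8  22.6] [0.3 0.3]
pp [56.7 35.6 16.9] [0.8 0.8]
pn [ 55.8 -39.9  23.2] [0.9 0.9]
```

```bash
python3 - <<'E'
from workcell import env
from h import *
s=env.observe()
a=env.camera('wrist')[:,:,::-1]
crop(a,300,200,90,80,8,'pics/w12.png')
C2=C
a=np.radians(YAW)
for x,y in [(.058,.042)]:
  g=[C[0]+np.cos(a)*x-np.sin(a)*y,C[1]+np.sin(a)*x+np.cos(a)*y,.150]
  print(g,tomove(s,g,YAW))
E
```

```text
[np.float64(0.5787009164103585), np.float64(-0.14150027865987025), 0.15] ([0.06, 1.01, 0.67], -0.001, np.float64(11.188463077370857))
```

View pics/w12.png

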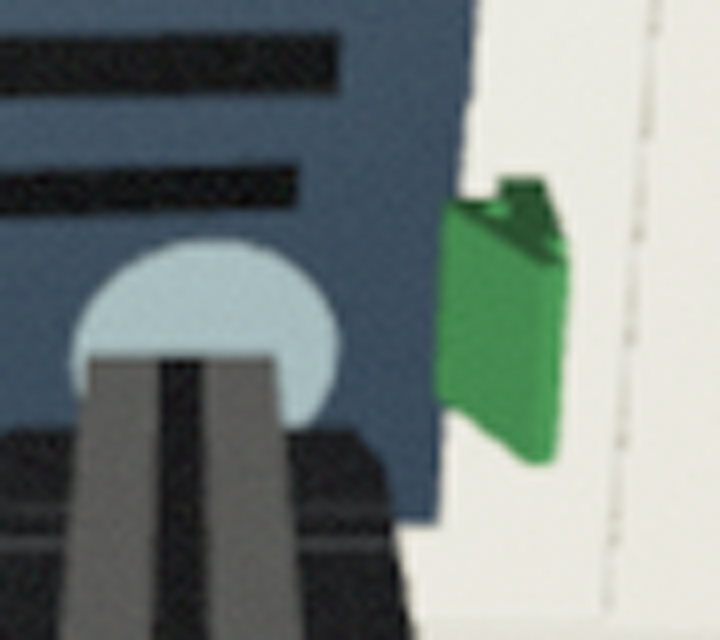

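apply_moves --motion '[[[0,0.1,0.35],0,-1],[[0,0.5,0.65],0,-1],[[0,0.9,0.65],0,-1],[[0,1.2,0.65],0,-1],[[0,1.4,0.65],0,-1],[[0,1.55,0.65],0,-1],[[0,1.7,0.65],0,-1],[[0,1.85,0.65],0,-1],[[0,2.0,0.65],0,-1],[[0,2.0,0.65],0,-1]]'

```text
time_s: 20.27
ee_pos: [0.5785, -0.1421, 0.1405]
orientation: [0.704, -0.704, -0.08, 0.058]
wrist_force: [-2.1, -0.1, 4.2]
gripper_width: 0.0001
```

apply_moves --motion '[[[-0.1,0.15,0],0,-1],[[-0.1,0.25,0],0,-1],[[-0.1,0.35,0],0,-1],[[-0.1,0.45,0],0,-1],[[-0.1,0.55,0],0,-1],[[-0.1,0.65,0],0,-1],[[-0.1,0.75,0],0,-1],[[-0.1,0.8,0],0,-1],[[-0.1,0.8,0],0,-1],[[-0.1,0.8,0],0,-1]]'

```text
time_s: 21.1
ee_pos: [0.5785, -0.1422, 0.1346]
orientation: [0.704, -0.703, -0.081, 0.057]
wrist_force: [-4.0, 1.4, 13.0]
gripper_width: 0.0
```

```bash
cat >> h.py <<'E'
def at(x,y,z):
    a=np.radians(YAW); x/=1000;y/=1000
    return [C[0]+np.cos(a)*x-np.sin(a)*y,C[1]+np.sin(a)*x+np.cos(a)*y,z]
E
python3 - <<'E'
from workcell import env
from h import *
s=env.observe(); print(incover(s['ee_pos'])); print(tomove(s,at(-57,42,.155),YAW))
E
```

```text
[57.64514977 41.40721369  6.55491818]
([-11.39, -2.43, 0.04], -0.001, np.float64(11.167957022176715))
```

apply_moves --motion '[[[0,-1,0],0,-1],[[0,-3,0],0,-1],[[-1.5,-5,0],0,-1],[[-4,-5.4,0],0,-1],[[-7,-5.4,0],0,-1],[[-10,-5.4,0],0,-1],[[-11.4,-5,0],0,-1],[[-11.4,-4,0],0,-1],[[-11.4,-3,0],0,-1],[[-11.4,-2.6,0],0,-1]]'

```text
time_s: 21.93
ee_pos: [0.4662, -0.1636, 0.1552]
orientation: [0.704, -0.703, -0.081, 0.058]
wrist_force: [0.2, -0.6, 0.3]
gripper_width: -0.0002
```

```bash
python3 - <<'E'
from workcell import env
from h import *
s=env.observe(); print(s['wrist_force'],s['ee_pos'],incover(s['ee_pos']),tomove(s,at(-57,42,.150),YAW))
cv2.imwrite('pics/w13.png',env.camera('wrist')[:,:,::-1])
a=env.camera('scene')[:,:,::-1]
crop(a,250,200,85,60,9,'pics/s13.png')
E
```

```text
[ 0.16583177 -0.58065736  0.26518404] [ 0.46615989 -0.16358069  0.15523858] [-56.68630326  42.27951008  27.23857655] ([-0.05, 0.52, -0.03], -0.0, np.float64(11.223359575627152))
```

View pics/s13.png

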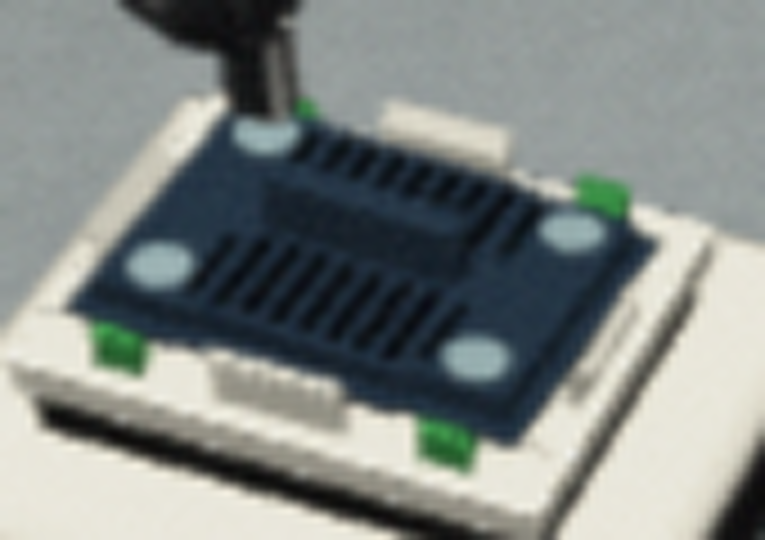

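View pics/w13.png

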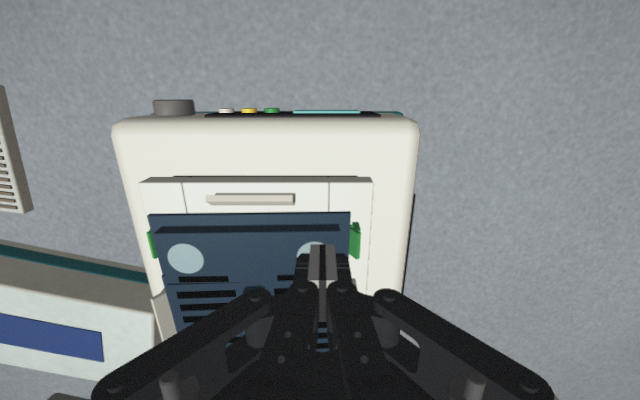

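pp is clicked: its clip at s13 (603,195) now lies over the cover edge. Next I'll press np.

apply_moves --motion '[[[0,0.2,0],0,-1],[[-0.05,0.4,0],0,-1],[[-0.05,0.6,0],0,-1],[[-0.05,0.8,0],0,-1],[[-0.05,1.0,0],0,-1],[[-0.05,1.15,0],0,-1],[[-0.05,1.3,0],0,-1],[[-0.1,1.4,0],0,-1],[[-0.1,1.5,0],0,-1],[[-0.1,1.5,0],0,-1]]'

```text
time_s: 22.87
ee_pos: [0.4661, -0.164, 0.1406]
orientation: [0.704, -0.703, -0.081, 0.058]
wrist_force: [-0.3, -1.1, 4.5]
gripper_width: -0.0001
```

apply_moves --motion '[[[-0.1,0.15,0],0,-1],[[-0.1,0.22,0],0,-1],[[-0.1,0.29,0],0,-1],[[-0.1,0.36,0],0,-1],[[-0.1,0.43,0],0,-1],[[-0.1,0.5,0],0,-1],[[-0.1,0.55,0],0,-1],[[-0.1,0.6,0],0,-1],[[-0.1,0.6,0],0,-1],[[-0.1,0.6,0],0,-1]]'

```text
time_s: 23.7
ee_pos: [0.4662, -0.1641, 0.1356]
orientation: [0.704, -0.703, -0.081, 0.057]
wrist_force: [-1.6, 0.5, 10.1]
gripper_width: -0.0003
```

apply_moves --motion '[[[-0.1,0.25,0],0,-1],[[-0.1,0.3,0],0,-1],[[-0.1,0.35,0],0,-1],[[-0.1,0.4,0],0,-1],[[-0.1,0.44,0],0,-1],[[-0.1,0.48,0],0,-1],[[-0.1,0.52,0],0,-1],[[-0.1,0.55,0],0,-1],[[-0.1,0.55,0],0,-1],[[-0.1,0.55,0],0,-1]]'

```text
time_s: 24.53
ee_pos: [0.4663, -0.1643, 0.1319]
orientation: [0.704, -0.703, -0.082, 0.057]
wrist_force: [-3.5, 0.9, 15.5]
gripper_width: -0.0001
```

```bash
python3 - <<'E'
from workcell import env
from h import *
s=env.observe(); print(s['wrist_force'],s['ee_pos'],incover(s['ee_pos']))
a=env.camera('wrist')[:,:,::-1]
crop(a,130,180,240,130,3.2,'pics/w14.png')
a=env.camera('scene')[:,:,::-1]
crop(a,250,200,85,60,9,'pics/s14.png')
E
```

```text
[-3.45471802  0.90079874 15.4712593 ] [ 0.46625548 -0.16429158  0.13185846] [-56.73111957  41.56361802   3.85845866]
```

View pics/s14.png

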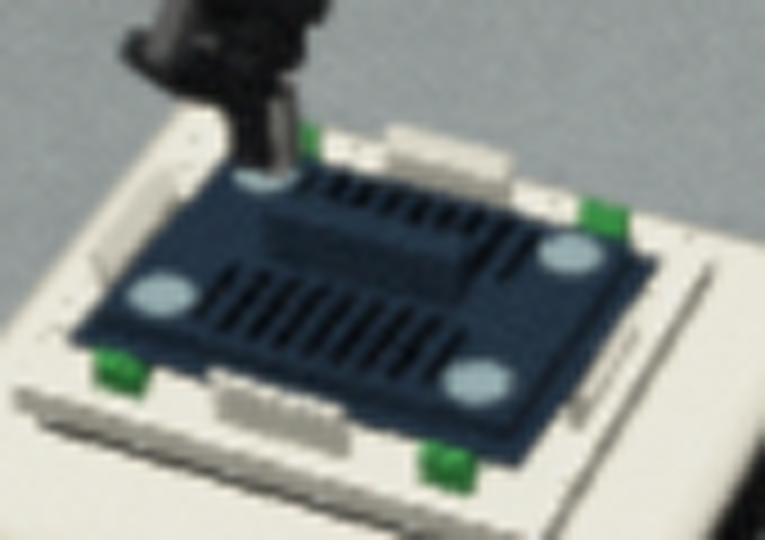

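View pics/w14.png

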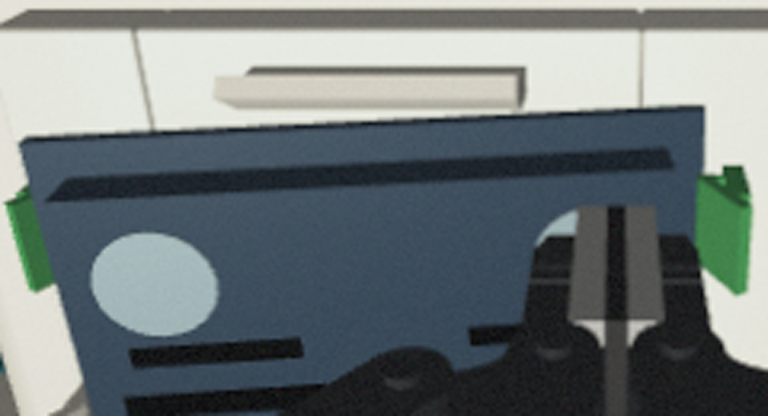

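```bash
python3 - <<'E'
from workcell import env
from h import *
s=env.observe(); print(tomove(s,at(-57,-43,.155),YAW))
E
```

```text
([0.06, -2.29, -8.47], 0.0, np.float64(11.245176964194773))
```

apply_moves --motion '[[[0,-1,0],0,-1],[[0,-3,0],0,-1],[[0,-4.3,-1.5],0,-1],[[0,-4.5,-4],0,-1],[[0,-4.5,-6.5],0,-1],[[0,-4.3,-8.4],0,-1],[[0.06,-3.8,-8.5],0,-1],[[0.06,-3.2,-8.5],0,-1],[[0.06,-2.8,-8.5],0,-1],[[0.06,-2.4,-8.5],0,-1]]'

```text
time_s: 25.47
ee_pos: [0.482, -0.2459, 0.1548]
orientation: [0.705, -0.703, -0.082, 0.058]
wrist_force: [0.1, 0.7, -0.3]
gripper_width: -0.0002
```

```bash
python3 - <<'E'
from workcell import env
from h import *
s=env.observe(); print(s['wrist_force'],s['ee_pos'],incover(s['ee_pos']),tomove(s,at(-57,-43,.150),YAW))
a=env.camera('wrist')[:,:,::-1]
crop(a,200,150,300,150,2.6,'pics/w15.png')
a=env.camera('scene')[:,:,::-1]
crop(a,250,200,85,60,9,'pics/s15.png')
E
```

```text
[ 0.05066058  0.66165531 -0.32486994] [ 0.48197049 -0.24591995  0.15478263] [-57.22845896 -41.56222045  26.78262503] ([0.01, 0.48, -0.14], 0.002, np.float64(11.33490205275659))
```

View pics/s15.png

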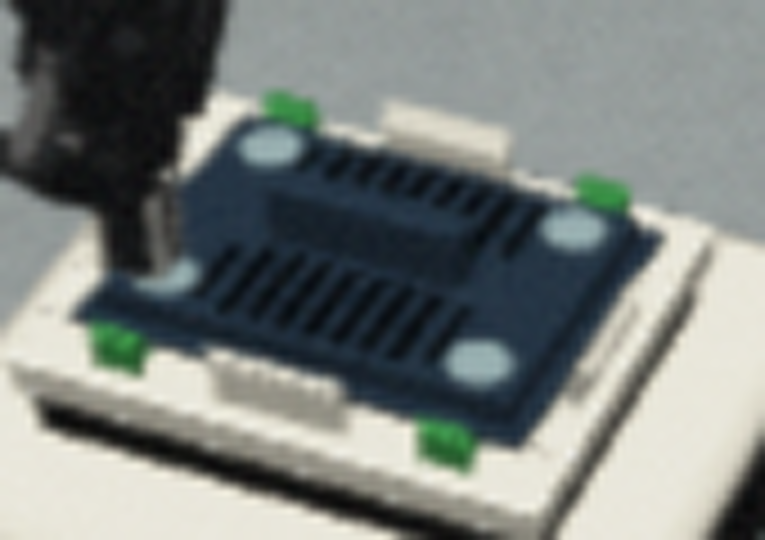

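View pics/w15.png

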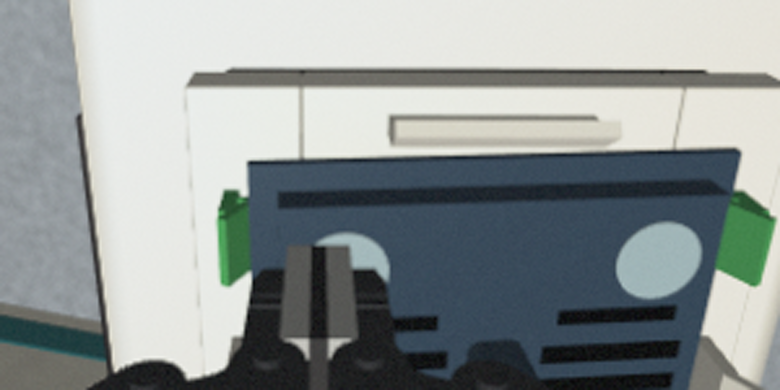

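apply_moves --motion '[[[0,0.2,-0.1],0,-1],[[0,0.4,-0.1],0,-1],[[0,0.6,-0.1],0,-1],[[0,0.8,-0.1],0,-1],[[-0.05,1.0,-0.1],0,-1],[[-0.05,1.15,-0.1],0,-1],[[-0.05,1.3,-0.1],0,-1],[[-0.1,1.4,-0.1],0,-1],[[-0.1,1.5,-0.1],0,-1],[[-0.1,1.5,-0.1],0,-1]]'

```text
time_s: 26.4
ee_pos: [0.4825, -0.2471, 0.1408]
orientation: [0.704, -0.703, -0.082, 0.057]
wrist_force: [-2.1, 1.5, 7.5]
gripper_width: 0.0001
```

apply_moves --motion '[[[-0.1,0.15,0],0,-1],[[-0.1,0.22,0],0,-1],[[-0.1,0.29,0],0,-1],[[-0.1,0.36,0],0,-1],[[-0.1,0.43,0],0,-1],[[-0.1,0.5,0],0,-1],[[-0.1,0.55,0],0,-1],[[-0.1,0.6,0],0,-1],[[-0.1,0.6,0],0,-1],[[-0.1,0.6,0],0,-1]]'

```text
time_s: 27.23
ee_pos: [0.4825, -0.2476, 0.1358]
orientation: [0.704, -0.703, -0.083, 0.057]
wrist_force: [-0.2, 1.8, 8.4]
gripper_width: -0.0004
```

apply_moves --motion '[[[-0.1,0.2,0],0,-1],[[-0.1,0.25,0],0,-1],[[-0.1,0.3,0],0,-1],[[-0.1,0.35,0],0,-1],[[-0.1,0.4,0],0,-1],[[-0.1,0.45,0],0,-1],[[-0.1,0.5,0],0,-1],[[-0.1,0.55,0],0,-1],[[-0.1,0.55,0],0,-1],[[-0.1,0.55,0],0,-1]]'

```text
time_s: 28.07
ee_pos: [0.4825, -0.2477, 0.132]
orientation: [0.704, -0.703, -0.084, 0.056]
wrist_force: [-2.3, 3.3, 12.8]
gripper_width: -0.0002
```

```bash
python3 - <<'E'
from workcell import env
from h import *
s=env.observe(); print(s['wrist_force'],s['ee_pos'],incover(s['ee_pos']),tomove(s,at(57,-43,.155),YAW))
a=env.camera('wrist')[:,:,::-1]
crop(a,200,150,300,150,2.6,'pics/w16.png')
a=env.camera('scene')[:,:,::-1]
crop(a,250,200,85,60,9,'pics/s16.png')
E
```

```text
[-2.29835077  3.30972843 12.83867532] [ 0.48254951 -0.24765568  0.13197272] [-56.99887171 -43.37751517   3.97271997] ([11.48, -1.85, 0.01], 0.002, np.float64(11.345197082826294))
```

View pics/s16.png

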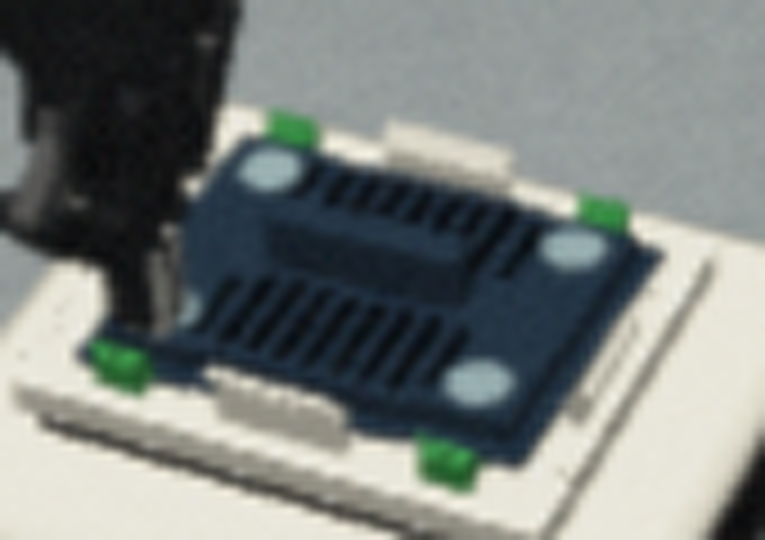

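View pics/w16.png

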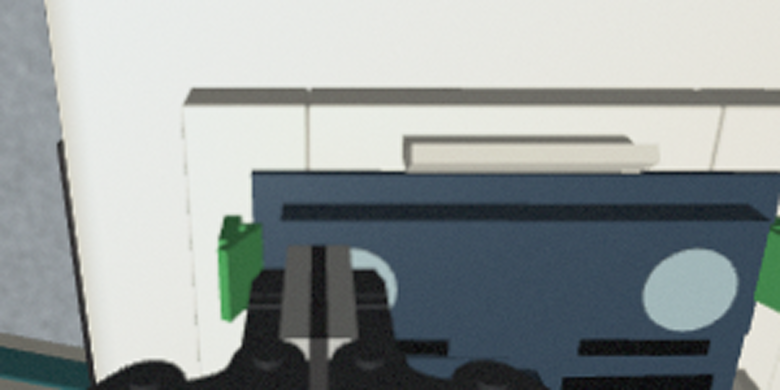

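apply_moves --motion '[[[0,-1,0],0,-1],[[0,-3,0],0,-1],[[1.5,-4.5,0],0,-1],[[4.5,-4.5,0],0,-1],[[7.5,-4.5,0],0,-1],[[10.5,-4.3,0],0,-1],[[11.4,-3.5,0],0,-1],[[11.4,-2.8,0],0,-1],[[11.4,-2.2,0],0,-1],[[11.4,-1.8,0],0,-1]]'

```text
time_s: 29.0
ee_pos: [0.5909, -0.2262, 0.1527]
orientation: [0.705, -0.702, -0.082, 0.057]
wrist_force: [0.0, -0.3, -0.8]
gripper_width: -0.0002
```

```bash
python3 - <<'E'
from workcell import env
from h import *
s=env.observe(); print(s['wrist_force'],s['ee_pos'],incover(s['ee_pos']),tomove(s,at(57,-43,.150),YAW))
cv2.imwrite('pics/w17.png',env.camera('wrist')[:,:,::-1])
E
```

```text
[ 0.04594393 -0.31638923 -0.750771  ] [ 0.59085916 -0.22622387  0.15268399] [ 53.41078799 -43.46841054  24.6839936 ] ([0.35, 0.28, 0.05], -0.0, np.float64(11.232916697763716))
```

View pics/w17.png

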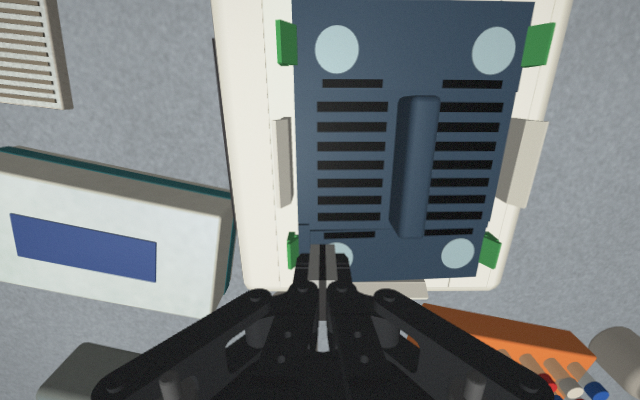

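Three clips are over the edge: nn (287,43), np (537,45) and pp (489,250). Only pn at (293,250) is still under the cover, so I'll press it.

apply_moves --motion '[[[0.2,0.1,0],0,-1],[[0.35,0.2,0.05],0,-1],[[0.35,0.4,0.05],0,-1],[[0.35,0.6,0.05],0,-1],[[0.35,0.75,0.05],0,-1],[[0.3,0.9,0.05],0,-1],[[0.3,1.05,0.05],0,-1],[[0.3,1.2,0.05],0,-1],[[0.3,1.3,0.05],0,-1],[[0.3,1.3,0.05],0,-1]]'

```text
time_s: 29.88
ee_pos: [0.5944, -0.2251, 0.1399]
orientation: [0.705, -0.703, -0.082, 0.056]
wrist_force: [0.2, -0.9, 2.2]
gripper_width: -0.0001
```

apply_moves --motion '[[[-0.1,0.15,0],0,-1],[[-0.1,0.22,0],0,-1],[[-0.1,0.29,0],0,-1],[[-0.1,0.36,0],0,-1],[[-0.1,0.43,0],0,-1],[[-0.1,0.5,0],0,-1],[[-0.1,0.55,0],0,-1],[[-0.1,0.6,0],0,-1],[[-0.1,0.6,0],0,-1],[[-0.1,0.6,0],0,-1]]'

```text
time_s: 30.72
ee_pos: [0.5943, -0.2252, 0.135]
orientation: [0.705, -0.702, -0.083, 0.056]
wrist_force: [0.2, 1.3, 7.9]
gripper_width: 0.0002
```

apply_moves --motion '[[[-0.1,0.2,0],0,-1],[[-0.1,0.25,0],0,-1],[[-0.1,0.3,0],0,-1],[[-0.1,0.35,0],0,-1],[[-0.1,0.4,0],0,-1],[[-0.1,0.45,0],0,-1],[[-0.1,0.5,0],0,-1],[[-0.1,0.55,0],0,-1],[[-0.1,0.6,0],0,-1],[[-0.1,0.6,0],0,-1]]'

```text
time_s: 31.55
ee_pos: [0.5944, -0.2252, 0.1312]
orientation: [0.705, -0.702, -0.083, 0.055]
wrist_force: [-1.8, 1.8, 14.6]
gripper_width: -0.0
```

```bash
python3 - <<'E'
from workcell import env
from h import *
s=env.observe(); print(s['wrist_force'],s['ee_pos'],incover(s['ee_pos']))
a=env.camera('wrist')[:,:,::-1]
crop(a,200,0,350,300,2.2,'pics/w18.png')
a=env.camera('scene')[:,:,::-1]
crop(a,250,200,85,60,9,'pics/s18.png')
E
```

```text
[-1.79940546  1.75002241 14.58494515] [ 0.59440389 -0.22523881  0.13117228] [ 57.07953398 -43.19317381   3.17227722]
```

View pics/s18.png

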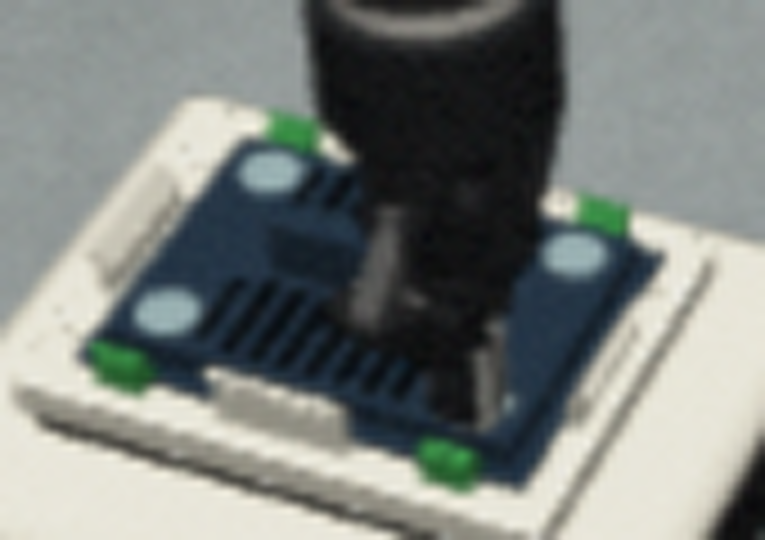

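View pics/w18.png

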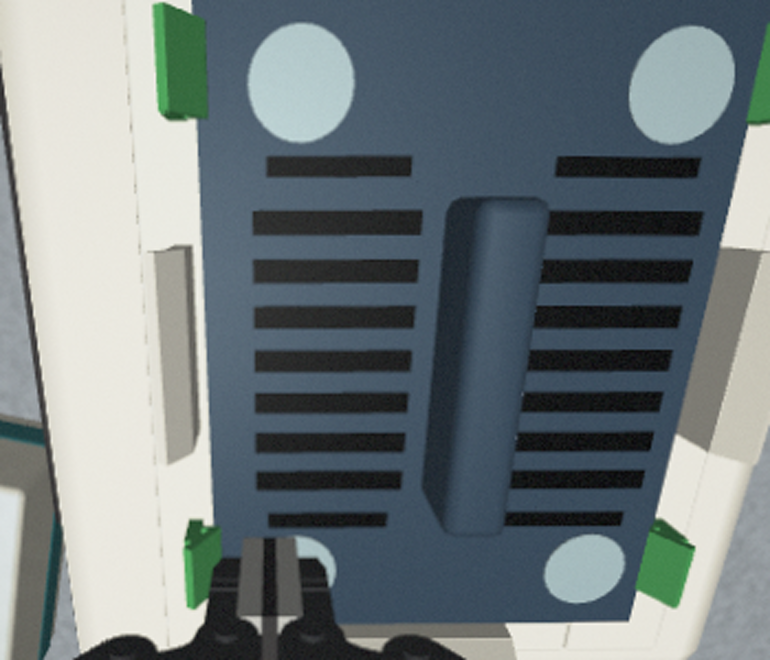

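apply_moves --motion '[[[0,-0.5,0],0,-1],[[0,-2,0],0,-1],[[0,-4,0],0,-1],[[0,-6.5,1],0,-1],[[0,-9,2.5],0,-1],[[0,-10,4],0,-1],[[0,-10,4.3],0,-1],[[0,-10,4.3],0,-1],[[0,-10,4.3],0,-1],[[0,-10,4.3],0,-1]]'

```text
time_s: 32.48
ee_pos: [0.5809, -0.1847, 0.2292]
orientation: [0.705, -0.702, -0.082, 0.056]
wrist_force: [0.1, -0.4, -0.1]
gripper_width: -0.0002
```

```bash
python3 - <<'E'
from workcell import env
from h import *
s=env.observe(); print(s['wrist_force'],s['ee_pos'])
import json; print(env.camera_info('wrist')['T'].tolist())
a=env.camera('wrist')[:,:,::-1]; cv2.imwrite('pics/w19f.png',a)
crop(a,200,0,260,200,3,'pics/w19.png')
a=env.camera('scene')[:,:,::-1]; cv2.imwrite('pics/s19f.png',a)
crop(a,250,200,85,60,9,'pics/s19.png')
E
```

```text
[ 0.0515365  -0.35303312 -0.13958271] [ 0.5808502  -0.18467863  0.22924214]
[[-0.1935548610087924, -0.9163866373443513, -0.3503884225778246, 0.4939149972135959], [0.9810891500524469, -0.18050897124673515, -0.0698612263620519, -0.20298817775319758], [0.0007716406103838409, -0.35728425965350674, 0.9339953759920928, 0.36975253506757216], [0.0, 0.0, 0.0, 1.0]]
```

View pics/s19.png

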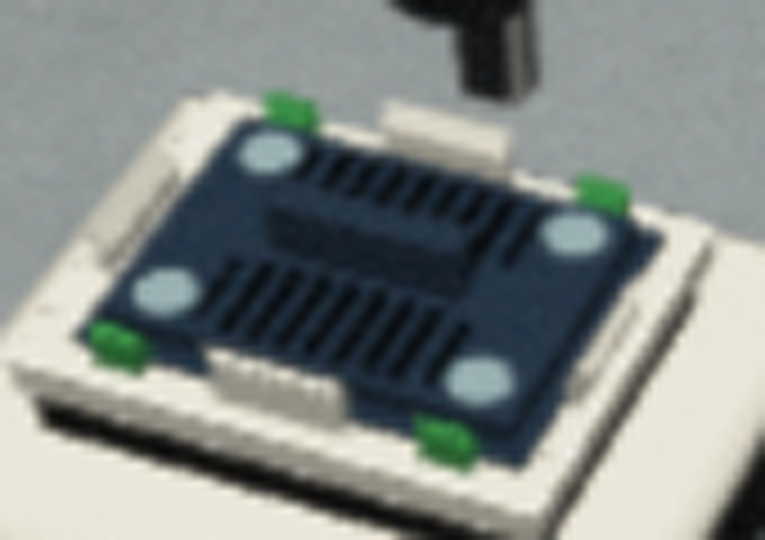

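View pics/w19.png

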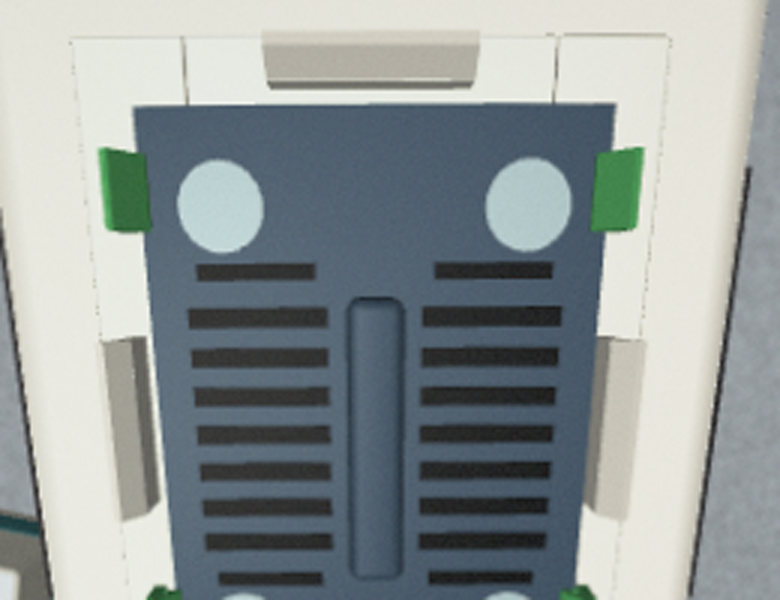

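```bash
python3 - <<'E'
import cv2
from h import *
a=cv2.imread('pics/w19f.png'); crop(a,230,170,190,110,4,'pics/w19b.png')
E
```

```text
(no output)
```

View pics/w19b.png

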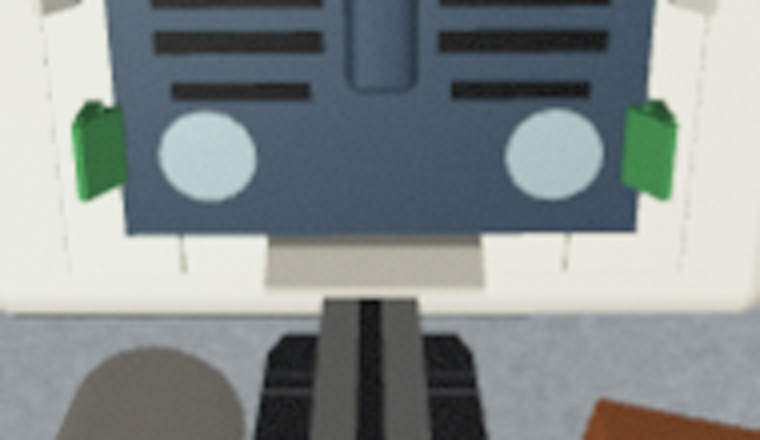

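```bash
python3 - <<'E'
from workcell import env
from h import *
ic=env.camera_info('scene'); iw=env.camera_info('wrist')
sc=lambda q:((q[0]+.5)/9-.5+250,(q[1]+.5)/9-.5+200)
w1=lambda q:((q[0]+.5)/3-.5+200,(q[1]+.5)/3-.5)
w2=lambda q:((q[0]+.5)/4-.5+230,(q[1]+.5)/4-.5+170)
V={'nn':((166,293),w1((221,206))),'np':((270,154),w1((529,204))),'pp':((575,235),w2((555,155))),'pn':((479,382),w2((208,156)))}
for k,(a,b) in V.items():
    x,r=tri([(ic,sc(a)),(iw,b)]); print(k,incover(x).round(1),np.round(np.array(r)*1000,1))
print(iw['T'][:3,3])
P=np.array([iw['T'][:3,3]])
E
```

```text
nn [-55.  -38.2  12.4] [0.5 0.5]
np [-55.4  38.1  12. ] [0.6 0.6]
pp [57.1 38.1 13.3] [0.9 0.9]
pn [ 57.1 -38.1  13.1] [1. 1.]
[ 0.4941575  -0.20303507  0.37010642]
```

All pads read about home height (12.0–13.3 mm). For certainty I'll seat pp once more; it was pressed first, while the cover was still tilted.

```bash
python3 - <<'E'
from workcell import env
from h import *
s=env.observe(); print(tomove(s,at(57,42,.145),YAW))
E
```

```text
([0.17, 8.48, 4.29], -0.002, np.float64(11.150007324791535))
```

apply_moves --motion '[[[0,0,1.5],0,-1],[[0,0.5,3.5],0,-1],[[0.1,2,4.3],0,-1],[[0.2,3.5,4.3],0,-1],[[0.2,5,4.3],0,-1],[[0.2,6.2,4.3],0,-1],[[0.2,7.2,4.3],0,-1],[[0.2,7.9,4.3],0,-1],[[0.2,8.3,4.3],0,-1],[[0.2,8.5,4.3],0,-1]]'

```text
time_s: 33.42
ee_pos: [0.5779, -0.1418, 0.1443]
orientation: [0.705, -0.702, -0.081, 0.056]
wrist_force: [0.1, 0.2, 0.6]
gripper_width: 0.0003
```

apply_moves --motion '[[[0,0.2,0],0,-1],[[0,0.4,0],0,-1],[[0,0.5,0],0,-1],[[0,0.6,0],0,-1],[[0,0.7,0],0,-1],[[0,0.8,0],0,-1],[[0,0.9,0],0,-1],[[0,1.0,0],0,-1],[[0,1.0,0],0,-1],[[0,1.0,0],0,-1]]'

```text
time_s: 34.25
ee_pos: [0.5785, -0.1421, 0.1355]
orientation: [0.705, -0.702, -0.082, 0.055]
wrist_force: [-2.0, 0.3, 7.9]
gripper_width: 0.0002
```

apply_moves --motion '[[[-0.1,0.2,0],0,-1],[[-0.1,0.25,0],0,-1],[[-0.1,0.3,0],0,-1],[[-0.1,0.35,0],0,-1],[[-0.1,0.4,0],0,-1],[[-0.1,0.45,0],0,-1],[[-0.1,0.5,0],0,-1],[[-0.1,0.5,0],0,-1],[[-0.1,0.5,0],0,-1],[[-0.1,0.5,0],0,-1]]'

```text
time_s: 35.08
ee_pos: [0.5785, -0.1421, 0.1325]
orientation: [0.705, -0.702, -0.082, 0.054]
wrist_force: [-3.7, 1.7, 11.1]
gripper_width: -0.0
```

apply_moves --motion '[[[0,-0.5,0],0,-1],[[0,-2,0],0,-1],[[0,-4,0],0,-1],[[0,-7,0],0,-1],[[0,-10,0],0,-1],[[-2,-12,0],0,-1],[[-4,-14,2],0,-1],[[-5,-15,5],0,-1],[[-5,-15,8],0,-1],[[-5,-15,10],0,-1]]'

```text
time_s: 35.92
ee_pos: [0.5037, -0.0521, 0.2813]
orientation: [0.706, -0.701, -0.084, 0.054]
wrist_force: [-0.1, -0.6, -0.1]
gripper_width: -0.0004
```

apply_moves --motion '[[[0,0,2],0,-1],[[0,0,4],0,-1],[[0,0,5],0,-1],[[0,0,5],0,-1],[[0,0,5],0,-1],[[0,0,5],0,-1],[[0,0,5],0,-1],[[0,0,5],0,-1],[[0,0,5],0,-1],[[0,0,5],0,-1]]'

```text
time_s: 36.75
ee_pos: [0.4941, -0.0037, 0.2814]
orientation: [0.706, -0.702, -0.083, 0.054]
wrist_force: [-0.0, -0.3, -0.3]
gripper_width: 0.0003
```

```bash
python3 - <<'E'
from workcell import env
from h import *
s=env.observe(); print(s['wrist_force'],s['ee_pos'])
a=env.camera('scene')[:,:,::-1]; cv2.imwrite('pics/s20f.png',a)
crop(a,240,195,105,80,7.5,'pics/s20.png')
cv2.imwrite('pics/t20.png',env.camera('top')[:,:,::-1])
E
```

```text
[-0.01646812 -0.25728037 -0.34263274] [ 0.49411475 -0.00369159  0.28139799]
```

View pics/s20.png

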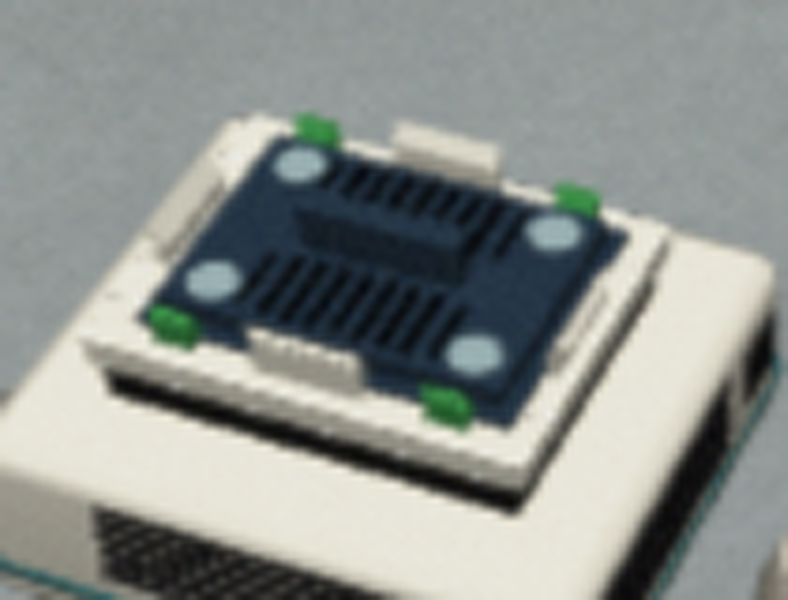

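View pics/s20f.png

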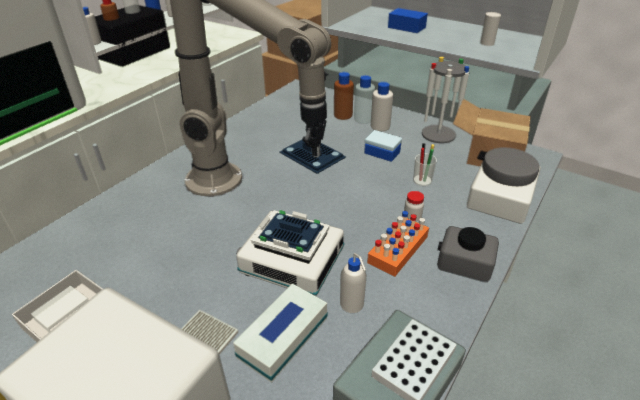

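View pics/t20.png

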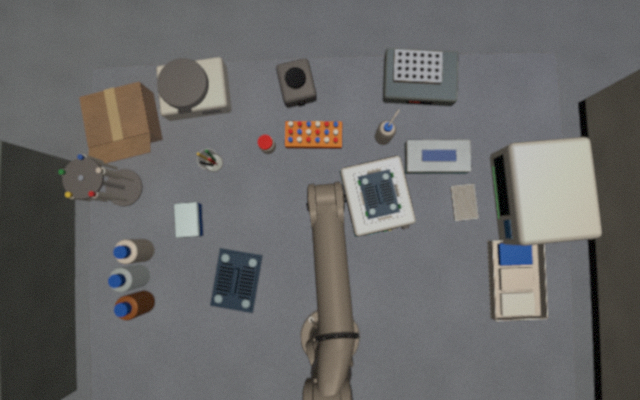

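The cover lies level with all four green clips over its edge: (318,130), (578,200), (174,325) and (447,405). The bystanders are unmoved and the arm is clear, so I'm handing in.

```bash
python3 -c "
from workcell import env
print(env.close_job())"
```

```text
the job is handed in; nothing more can be done
None
```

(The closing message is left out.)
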